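Snap the battery cover onto the data logger

TASK

Put the loose blue battery cover onto the open battery bay of the grey data logger, and press it down corner by corner until all four orange clips have snapped over its edge and the cover and its four corners stay down, fully home. Do not disturb the two bottles or the timer beside it.

Things in the scene. Friction and masses are not known exactly. Their poses are not given: they have to be found in the camera images.
- logger: Grey data logger box, fixed on the worktop, 152 (x) x 200 (y) x 53.5 high mm, open battery bay with three green cells on top. Origin at the centre of its underside, z up, y along its long side. Four orange spring clips stand on its long sides at y = +-58 mm, noses at x = +-50.5, sloped on top, z = 54 to 62 mm.
- opening (a point): Centre of the logger's cover opening (111 x 153 mm), 50 mm above the worktop: the cover's underside lies here, on a ledge all round. Six black guide lugs with sloped tops stand round it, up to 67 mm above the worktop (two on each long side at y = +-32, 12 wide; one on each short side, 30 wide); between them the cover has 1.5 mm play to each side. Axes as the logger's.
- cover: Loose blue cover, plate 108 (x) x 150 (y) x 5 mm, about 0.2 kg in all, lying right side up on the worktop. Origin at the centre of its underside, z up. Four springy corner tabs, each with a white press pad, slope up at the start. It fits either way round, its y along the logger's y. Laid between the lugs it lies on the ledge, its tabs still standing up above the clips.
- rib_top (a point): Middle of the top of the cover's grip rib, 30 mm above the cover's underside; the rib is 14 mm wide in the cover's x, 60 long in y and stands 25 mm above the plate. Axes as the cover's.
- pad_a (a point): Centre of the top of a white press pad (16 mm across) on a corner tab of the cover. With its tab level it is at (-39, +58) mm in the cover's x, y, 15 mm above the cover's underside; with the tab up about 6 mm higher and 3 mm further in. Pressed down with about 10 N (up to 13) the tab goes level, its clip gives way and springs back over its edge, and it stays down.
- pad_b (a point): Centre of the top of a white press pad (16 mm across) on a corner tab of the cover. With its tab level it is at (-39, -58) mm in the cover's x, y, 15 mm above the cover's underside; with the tab up about 6 mm higher and 3 mm further in. Pressed down with about 10 N (up to 13) the tab goes level, its clip gives way and springs back over its edge, and it stays down.
- pad_c (a point): Centre of the top of a white press pad (16 mm across) on a corner tab of the cover. With its tab level it is at (+39, -58) mm in the cover's x, y, 15 mm above the cover's underside; with the tab up about 6 mm higher and 3 mm further in. Pressed down with about 10 N (up to 13) the tab goes level, its clip gives way and springs back over its edge, and it stays down.
- pad_d (a point): Centre of the top of a white press pad (16 mm across) on a corner tab of the cover. With its tab level it is at (+39, +58) mm in the cover's x, y, 15 mm above the cover's underside; with the tab up about 6 mm higher and 3 mm further in. Pressed down with about 10 N (up to 13) the tab goes level, its clip gives way and springs back over its edge, and it stays down.
- home_a (a point): Point of the logger at (-39, +58) mm in its x, y, 65 mm above the worktop: where the top of a press pad is when its corner is clipped home (pad_a here, or the diagonally opposite pad if the cover is the other way round); axes as the logger's.
- home_b (a point): Point of the logger at (-39, -58) mm in its x, y, 65 mm above the worktop: where the top of a press pad is when its corner is clipped home (pad_b here, or the diagonally opposite pad if the cover is the other way round); axes as the logger's.
- home_c (a point): Point of the logger at (+39, -58) mm in its x, y, 65 mm above the worktop: where the top of a press pad is when its corner is clipped home (pad_c here, or the diagonally opposite pad if the cover is the other way round); axes as the logger's.
- home_d (a point): Point of the logger at (+39, +58) mm in its x, y, 65 mm above the worktop: where the top of a press pad is when its corner is clipped home (pad_d here, or the diagonally opposite pad if the cover is the other way round); axes as the logger's.
- clip_a (a joint): Travel of the orange spring clip next to home_a, in m: 0 sprung fully in (free, or hooked over the cover's tab when that corner is home), up to about 0.005 while the tab's edge forces it outwards.
- clip_b (a joint): Travel of the orange spring clip next to home_b, in m: 0 sprung fully in (free, or hooked over the cover's tab when that corner is home), up to about 0.005 while the tab's edge forces it outwards.
- clip_c (a joint): Travel of the orange spring clip next to home_c, in m: 0 sprung fully in (free, or hooked over the cover's tab when that corner is home), up to about 0.005 while the tab's edge forces it outwards.
- clip_d (a joint): Travel of the orange spring clip next to home_d, in m: 0 sprung fully in (free, or hooked over the cover's tab when that corner is home), up to about 0.005 while the tab's edge forces it outwards.
- bottle: Bystander: blue-capped reagent bottle, 56 mm across, 106 high; origin under its centre.
- washer: Bystander: white wash bottle with red cap and bent spout, 69 x 107 x 211 high mm; origin under its centre.
- bench_timer: Bystander: white bench timer, 58 x 62 x 21 mm, lying flat; origin under its centre.

How it is judged:
By the outcome, as a careful person would: the job done as asked, in the order asked, and still so for the second after the job is handed in, with the robot touching nothing.
It also fails if it takes over 58 s, if anything falls off the work surface, if the arm or the gripper's body presses on something with over 40 N, if the wrist force passes 120 N, or if a joint passes its speed limit or range.

ROBOT

A 6-joint arm with a two-finger parallel gripper is mounted at the origin on a cart in front of the work surface, level with it; the furniture and walls round the work are solid. World frame = base frame: x ahead of the robot, y to its left, z up, the work surface at z = 0. Lengths are in m, angles in rad, forces in N, time in s.
With the tool pointing down it reaches from about 0.35 to 1 m from the base axis. Payload 7.1 kg.
Tool frame: the origin (TCP) lies at the very end of the fingers, on their centre line; the grasp point (between the pads) lies env.grip_depth behind it (env.grip_depth is the distance from the TCP to the grasp point, in m); z points along the fingers, x is the direction in which the jaws open and shut, and the axes are right-handed (so a half turn about z gives the same grasp; the last joint's range is limited). The gripper opens to 85 mm and grips with 20 to 120 N. Pads are 22 mm wide; open, the fingers measure 114 mm over their backs; the gripper's body (76 mm by 85 mm) begins 54 mm behind the grasp point. The pads swing forward as they close: fully open they stand 13 mm farther back than shut.
Start: joints at [1.242, 0.423, 1.63, -0, 1.089, -0.019], TCP at [0.191, 0.595, 0.211] pointing down, gripper open.
Joint ranges: [-3, 3], [-0.9, 2.11], [0.09, 2.58], [-1.31, 4.45], [0.11, 2.69], [-2.54, 2.54]. Speed limits (rad/s): [2.39, 2.39, 3.01, 3.14, 3.14, 3.14].

INTERFACE

Orientations are given as a unit quaternion [x, y, z, w].
In Python, from cell import env gives the robot as it stands. The module is installed in compiled form; this text tells all that it offers.
- The arm moves only by the tool apply_moves, never from a script. Its argument "commands" is a list of rows, each an object of numbers: "dx", "dy", "dz": the shift along the tool's x, y, z in cm; "yaw": the turn about the tool's z in degrees; "hand": the gripper's target within -1 to 1 (shut at 1, half-way at 0, fully open at -1). A call has exactly 5 rows; each row shifts and turns the commanded pose from where the row before left it, along the tool's axes as they then stand; what a row does not reach is not made up. A row lasts 1/10 s, in which the tool goes at most 50 mm and 8.59 degrees, less where a joint would pass 70% of its speed; a pose out of reach is approached as far as the arm can. A call is refused whole if a number of a shift passes 5 or a number of a turn 8.59, either way. A call with a gripper value outside its range is refused whole. The fingers move at their own pace and stop on an object; the grip force is fixed at half the most. Time passes only in rows, so rows that do not move let the fingers close, or fill a call up. It gives the time, the measured TCP pose, the force and the opening at its end, in the units of the state.
- env.sense(): the state, without advancing time (a new reading comes with each control period).
- env.snapshot(name): name is "side" or "top" or "wrist"; returns a dict with "image" (384x512x3 uint8, red, green, blue), "fov_y" (degrees; the focal length in pixels is half the picture's height over the tangent of half this angle, whatever the lens; pixels are square), "cx", "cy" (the principal point, pixels), "extrinsics" (4x4, takes a point from camera to world coordinates). Camera axes: x right, y down, z forward; pixel columns grow to the right and rows downward; lengths in m; the calibration is good to about 2 mm. A picture is of the moment at which its call begins. There is no depth.
- env.job_done(): hands the job in, once; it reports no verdict.
The state is a dict: "time": time; "joint_positions": joint angles; "joint_vel": joint speeds; "joint_efforts": joint torques, N m; "ee_pos": TCP position; "eef_rot": TCP orientation; "wrist_force": force on the tool from outside, world axes, zero at the start; "ft_torque": the same for the moment, N m; "gripper_width": finger opening in m.
Only numpy, scipy, OpenCV 4.12 (cv2) and the standard library are available. Lean on these libraries where they do the work, as an engineer would, in place of code of your own. Each camera call takes 0.05 s, during which the arm holds its last target.

## Working session

There is one attempt and no reset: what is moved stays moved. The work goes in short steps, Python scripts to look and compute and a tool call to move; the robot and the scene stay as the last step left them, time stands still between calls to the robot, and variables do not carry over. Pictures are saved under pics/ and viewed, and the job is handed in when it is done.

Besides the shell and the picture viewer there is one more tool, called after "Emit:" by a JSON object that holds its "op" and its "data", one argument or row to a line. apply_moves: Moves the arm, as the interface text tells. Its arguments: {"type":"object","properties":{"commands":{"type":"array","items":{"type":"object","properties":{"dx":{"type":"number"},"dy":{"type":"number"},"dz":{"type":"number"},"yaw":{"type":"number"},"hand":{"type":"number"}}}}},"required":["commands"]}

```bash
mkdir -p pics; cat > h.py <<'E'
import numpy as np, cv2
from cell import env
def snap(n,f):
    s=env.snapshot(n); cv2.imwrite('pics/'+f+'.png',s['image'][:,:,::-1])
    np.savez('pics/'+f+'.npz',fov=s['fov_y'],cx=s['cx'],cy=s['cy'],E=s['extrinsics'],im=s['image'])
def load(f): return np.load('pics/'+f+'.npz')
def ray(c,u,v,z):
    F=192/np.tan(np.radians(float(c['fov']))/2); E=c['E']
    d=E[:3,:3]@np.array([(u-c['cx'])/F,(v-c['cy'])/F,1]); o=E[:3,3]
    return o+d*(z-o[2])/d[2]
def proj(c,p):
    F=192/np.tan(np.radians(float(c['fov']))/2); E=c['E']
    q=E[:3,:3].T@(np.array(p)-E[:3,3]); return np.array([c['cx']+F*q[0]/q[2],c['cy']+F*q[1]/q[2]])
def crop(f,x0,y0,x1,y1,k,out):
    im=load(f)['im'][y0:y1,x0:x1,::-1]; cv2.imwrite('pics/'+out+'.png',cv2.resize(im,None,fx=k,fy=k,interpolation=cv2.INTER_CUBIC))
E
python3 - <<'E'
from h import *
for n in ['side','top','wrist']:
    snap(n,n+'0'); c=load(n+'0'); print(n,c['fov'],c['cx'],c['cy'],c['E'].round(3).tolist())
print(env.sense(),env.grip_depth)
E
```

```text
side 42.47577082172256 263.51684769965317 195.57364632345144 [[-0.98, -0.073, 0.185, 0.059], [-0.199, 0.383, -0.902, 1.859], [-0.005, -0.921, -0.39, 0.864], [0.0, 0.0, 0.0, 1.0]]
top 46.85253434799813 256.3357089892501 192.68354903526168 [[0.026, -0.995, 0.097, 0.289], [-1.0, -0.026, 0.0, 0.026], [0.002, -0.097, -0.995, 1.653], [0.0, 0.0, 0.0, 1.0]]
wrist 63.62518525458664 255.58213346007588 192.19422942229605 [[0.304, 0.914, 0.269, 0.123], [0.953, -0.291, -0.088, 0.616], [-0.002, 0.283, -0.959, 0.373], [0.0, 0.0, 0.0, 1.0]]
{'time': 0.15, 'joint_positions': array([ 1.24201894e+00,  4.23697857e-01,  1.63049937e+00,  2.03924633e-06,
        1.08859729e+00, -1.89874350e-02]), 'joint_vel': array([-0.00161086, -0.00164397, -0.00373331, -0.00023568,  0.00053095,
       -0.00069347]), 'joint_efforts': array([ 7.62727159e-04, -5.57772374e+01, -2.82018971e+01,  5.34644482e-05,
        4.78676258e-03, -1.10007508e-05]), 'ee_pos': array([0.19036058, 0.59483825, 0.21070987]), 'eef_rot': array([ 8.07731090e-01,  5.89550783e-01, -4.92546208e-04,  3.44259328e-04]), 'wrist_force': array([-0.1238215 , -0.17783185, -0.14167931]), 'ft_torque': array([ 0.041221  , -0.00958036, -0.05099309]), 'gripper_width': 0.08564033341351217} 0.0187
```

View pics/top0.png

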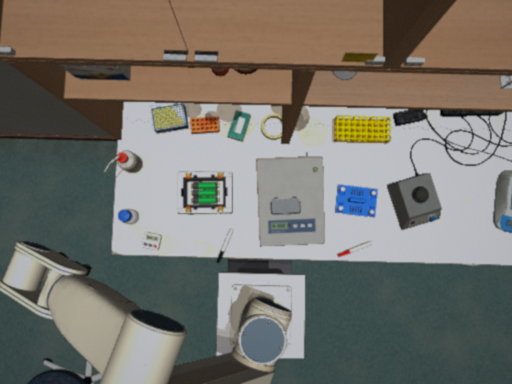

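View pics/side0.png

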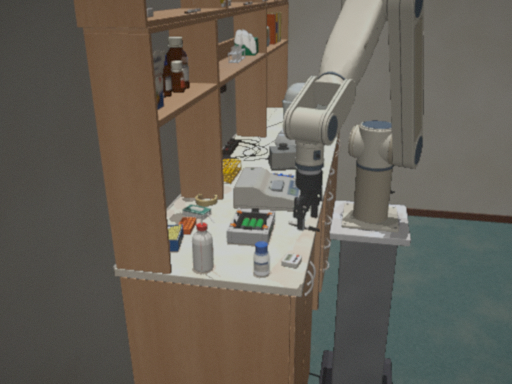

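View pics/wrist0.png

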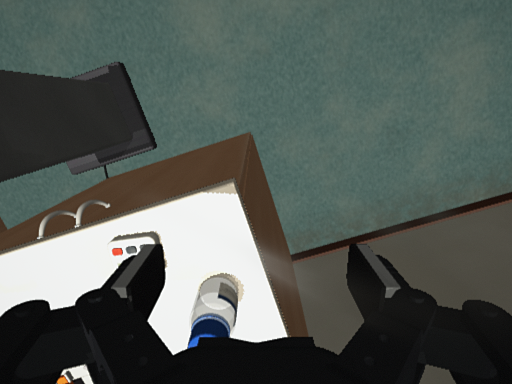

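```bash
python3 - <<'E'
from h import *
crop('top0',320,170,400,230,10,'c_cov'); crop('top0',165,160,245,220,10,'c_log'); crop('top0',100,140,260,260,5,'c_all')
E
```

```text
(no output)
```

View pics/c_cov.png

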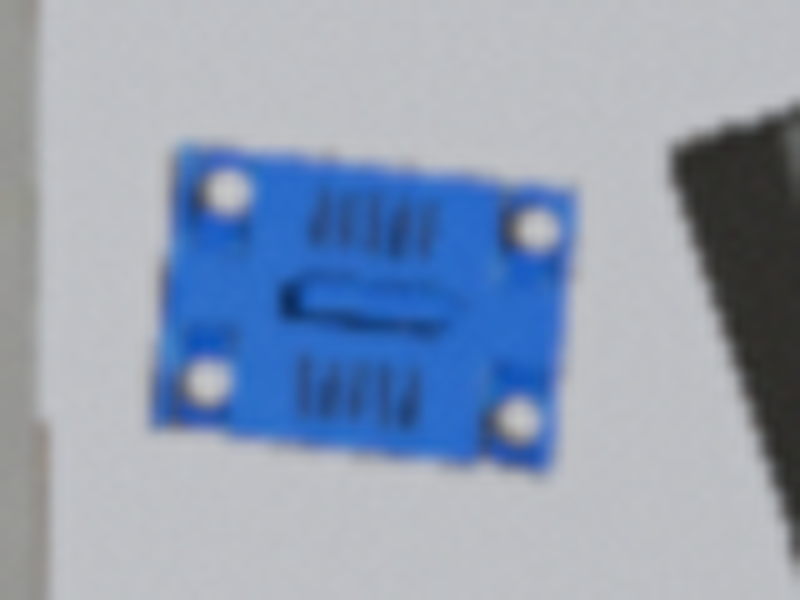

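View pics/c_log.png

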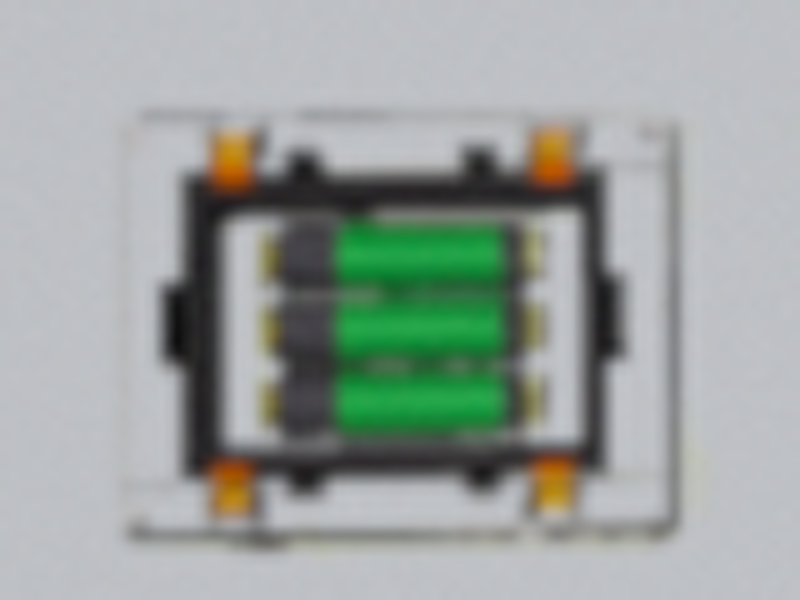

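View pics/c_all.png

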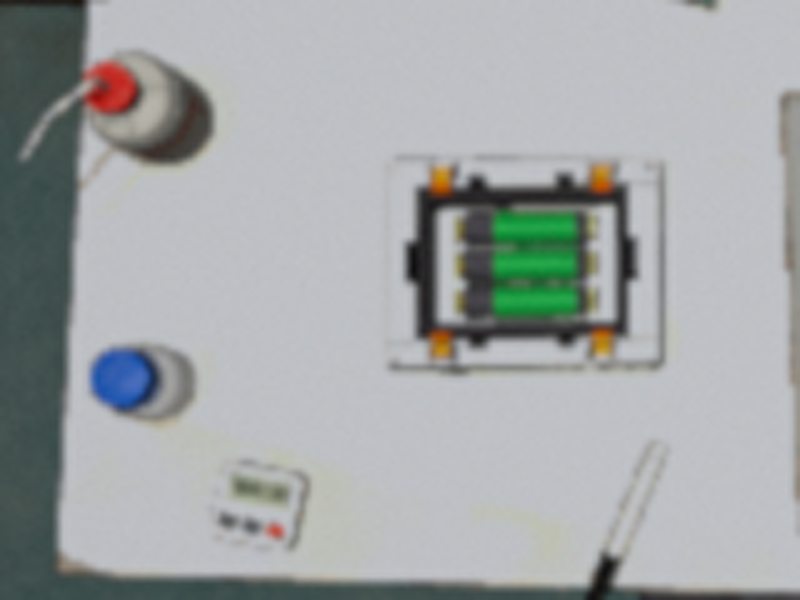

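```bash
python3 - <<'E'
from h import *
c=load('top0')
def px(x,y,X,Y): return x+(X+.5)/10-.5,y+(Y+.5)/10-.5
P=[ray(c,*px(320,170,X,Y),0.021) for X,Y in [(227,193),(537,230),(518,420),(207,383)]]
P=np.array(P);print(P.round(4),P.mean(0).round(4))
v=(P[0]+P[3]-P[1]-P[2])/2;print('long',np.linalg.norm(v),'ang of y axis from world y',np.degrees(np.arctan2(-v[0],v[1])), 'short',np.linalg.norm(P[0]+P[1]-P[2]-P[3])/2)
L=np.array([ray(c,*px(165,160,X,Y),0.058) for X,Y in [(232,165),(552,162),(552,485),(232,488)]])
print(L.round(4),L.mean(0).round(4)); v=(L[0]+L[3]-L[1]-L[2])/2;print(np.linalg.norm(v),np.degrees(np.arctan2(-v[0],v[1])))
L=np.array([ray(c,*px(165,160,X,Y),0.0535) for X,Y in [(128,113),(675,113),(675,535),(128,535)]])
print(L.round(4),L.mean(0).round(4))
from scipy.spatial.transform import Rotation as R
s=env.sense(); print(R.from_quat(s['eef_rot']).as_matrix().round(4))
E
```

```text
[[ 0.4716 -0.2916  0.021 ]
 [ 0.4609 -0.4065  0.021 ]
 [ 0.3903 -0.3995  0.021 ]
 [ 0.4009 -0.2847  0.021 ]] [ 0.4309 -0.3456  0.021 ]
long 0.11532324956325625 ang of y axis from world y -5.309525105596671 short 0.07098230893777052
[[0.4993 0.2765 0.058 ]
 [0.5034 0.1605 0.058 ]
 [0.3861 0.1565 0.058 ]
 [0.382  0.2717 0.058 ]] [0.4427 0.2163 0.058 ]
0.11566665124766953 2.063904657485882
[[0.5179 0.3159 0.0535]
 [0.5232 0.1168 0.0535]
 [0.3695 0.1119 0.0535]
 [0.3643 0.3092 0.0535]] [0.4437 0.2134 0.0535]
[[ 3.049e-01  9.524e-01 -4.000e-04]
 [ 9.524e-01 -3.049e-01 -1.100e-03]
 [-1.200e-03 -0.000e+00 -1.000e+00]]
```

```bash
cat >> h.py <<'E'
import json
from scipy.spatial.transform import Rotation as R
def pose():
    s=env.sense(); m=R.from_quat(s['eef_rot']).as_matrix()
    return s['ee_pos'], np.degrees(np.arctan2(m[1,0],m[0,0])), m
def plan(tgt,psi,n,start=None,hand=None):
    p,a,_=pose()
    if start is not None: p,a=np.array(start[:3]),start[3]
    tgt=np.array(tgt); d=(psi-a+180)%360-180
    cmd=p.copy(); ang=a; rows=[]
    for i in range(n):
        want=p+(tgt-p)*(i+1)/n; e=(want-cmd)*100; t=np.radians(ang)
        dx=round(e[0]*np.cos(t)+e[1]*np.sin(t),2); dy=round(e[0]*np.sin(t)-e[1]*np.cos(t),2); dz=round(-e[2],2)
        cmd=cmd+np.array([dx*np.cos(t)+dy*np.sin(t),dx*np.sin(t)-dy*np.cos(t),-dz])/100
        yw=round((ang-(a+d*(i+1)/n)),1); ang-=yw
        r=dict(dx=dx,dy=dy,dz=dz,yaw=yw)
        if hand is not None: r['hand']=hand
        rows.append(r)
    for i in range(0,n,5): print(json.dumps(rows[i:i+5]))
    print('end',cmd.round(4),round(ang,2))
def st():
    s=env.sense(); p,a,m=pose(); print('t',s['time'],'p',p.round(4),'psi',round(a,2),'f',s['wrist_force'].round(1),'tq',s['ft_torque'].round(2),'w',round(s['gripper_width'],4),'z',m[:,2].round(4))
E
python3 -c "
from h import *
plan([.44,.17,.25],2,15,hand=-1)"
```

```text
[{"dx": -2.19, "dy": 2.45, "dz": -0.26, "yaw": 4.7, "hand": -1}, {"dx": -1.98, "dy": 2.62, "dz": -0.26, "yaw": 4.7, "hand": -1}, {"dx": -1.76, "dy": 2.77, "dz": -0.27, "yaw": 4.7, "hand": -1}, {"dx": -1.53, "dy": 2.91, "dz": -0.26, "yaw": 4.6, "hand": -1}, {"dx": -1.29, "dy": 3.02, "dz": -0.26, "yaw": 4.7, "hand": -1}]
[{"dx": -1.04, "dy": 3.12, "dz": -0.26, "yaw": 4.7, "hand": -1}, {"dx": -0.78, "dy": 3.19, "dz": -0.26, "yaw": 4.7, "hand": -1}, {"dx": -0.51, "dy": 3.24, "dz": -0.27, "yaw": 4.7, "hand": -1}, {"dx": -0.25, "dy": 3.28, "dz": -0.26, "yaw": 4.7, "hand": -1}, {"dx": 0.02, "dy": 3.28, "dz": -0.26, "yaw": 4.6, "hand": -1}]
[{"dx": 0.29, "dy": 3.28, "dz": -0.26, "yaw": 4.7, "hand": -1}, {"dx": 0.55, "dy": 3.23, "dz": -0.26, "yaw": 4.7, "hand": -1}, {"dx": 0.82, "dy": 3.19, "dz": -0.27, "yaw": 4.7, "hand": -1}, {"dx": 1.07, "dy": 3.1, "dz": -0.26, "yaw": 4.7, "hand": -1}, {"dx": 1.33, "dy": 3.01, "dz": -0.26, "yaw": 4.7, "hand": -1}]
end [0.44 0.17 0.25] 1.95
```

Emit:
{"op": "apply_moves", "data": {
  "commands": [
    {"dx": -2.2,"dy": 2.4,"dz": -0.3,"yaw": 4.7,"hand": -1},
    {"dx": -2.0,"dy": 2.6,"dz": -0.3,"yaw": 4.7,"hand": -1},
    {"dx": -1.8,"dy": 2.8,"dz": -0.3,"yaw": 4.7,"hand": -1},
    {"dx": -1.5,"dy": 2.9,"dz": -0.3,"yaw": 4.7,"hand": -1},
    {"dx": -1.3,"dy": 3.0,"dz": -0.3,"yaw": 4.7,"hand": -1}
  ]
}}

```text
time: 0.65
ee_pos: [0.2732, 0.4521, 0.2262]
eef_rot: [0.912, 0.411, -0.0, 0.0]
wrist_force: [0.3, 0.5, -0.8]
gripper_width: 0.0853
```

Emit:
{"op": "apply_moves", "data": {
  "commands": [
    {"dx": -1.0,"dy": 3.1,"dz": -0.3,"yaw": 4.7,"hand": -1},
    {"dx": -0.8,"dy": 3.2,"dz": -0.3,"yaw": 4.7,"hand": -1},
    {"dx": -0.5,"dy": 3.2,"dz": -0.3,"yaw": 4.7,"hand": -1},
    {"dx": -0.2,"dy": 3.3,"dz": -0.3,"yaw": 4.7,"hand": -1},
    {"dx": 0,"dy": 3.3,"dz": -0.3,"yaw": 4.6,"hand": -1}
  ]
}}

```text
time: 1.15
ee_pos: [0.3565, 0.3108, 0.2414]
eef_rot: [0.976, 0.218, -0.0, 0.0]
wrist_force: [1.3, 0.2, 0.6]
gripper_width: 0.085
```

Emit:
{"op": "apply_moves", "data": {
  "commands": [
    {"dx": 0.3,"dy": 3.3,"dz": -0.2,"yaw": 4.7,"hand": -1},
    {"dx": 0.5,"dy": 3.2,"dz": -0.2,"yaw": 4.7,"hand": -1},
    {"dx": 0.8,"dy": 3.2,"dz": -0.2,"yaw": 4.7,"hand": -1},
    {"dx": 1.1,"dy": 3.1,"dz": -0.2,"yaw": 4.7,"hand": -1},
    {"dx": 1.3,"dy": 3.0,"dz": -0.2,"yaw": 4.7,"hand": -1}
  ]
}}

```text
time: 1.65
ee_pos: [0.4389, 0.1689, 0.2513]
eef_rot: [1.0, 0.014, -0.0, 0.0]
wrist_force: [0.3, 0.2, 0.2]
gripper_width: 0.0855
```

```bash
python3 -c "
from h import *
snap('wrist','w1');snap('wrist','w1b');st()"
```

```text
t 1.75 p [0.44   0.1678 0.2515] psi 1.54 f [ 0.5  0.7 -0.1] tq [-0.01  0.02  0.02] w 0.0852 z [ 9.e-04 -5.e-04 -1.e+00]
```

View pics/w1b.png

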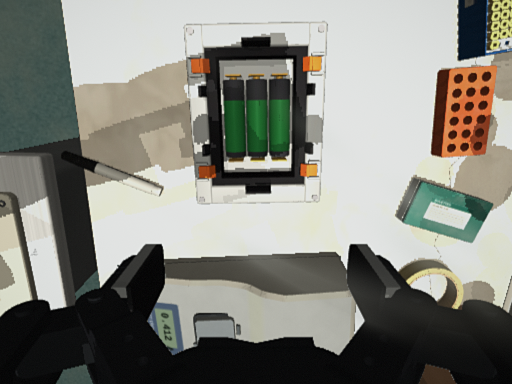

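```bash
python3 -c "
from h import *
crop('w1b',180,15,335,115,5,'c1');crop('w1b',180,115,335,215,5,'c2')"
```

```text
(no output)
```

View pics/c1.png

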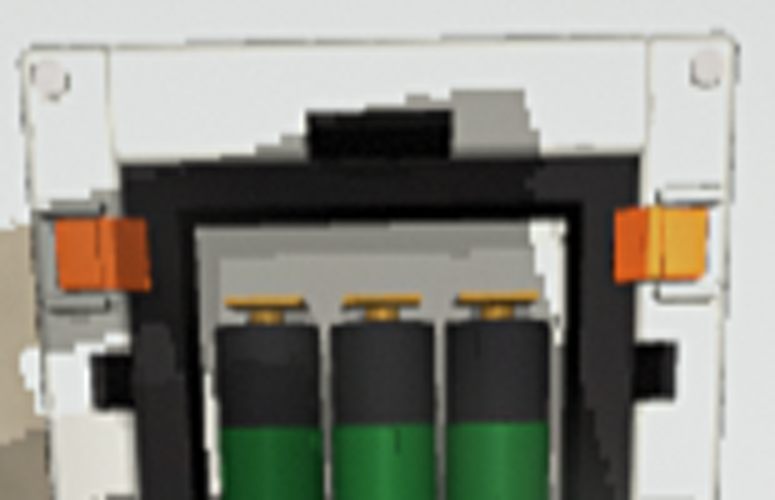

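View pics/c2.png

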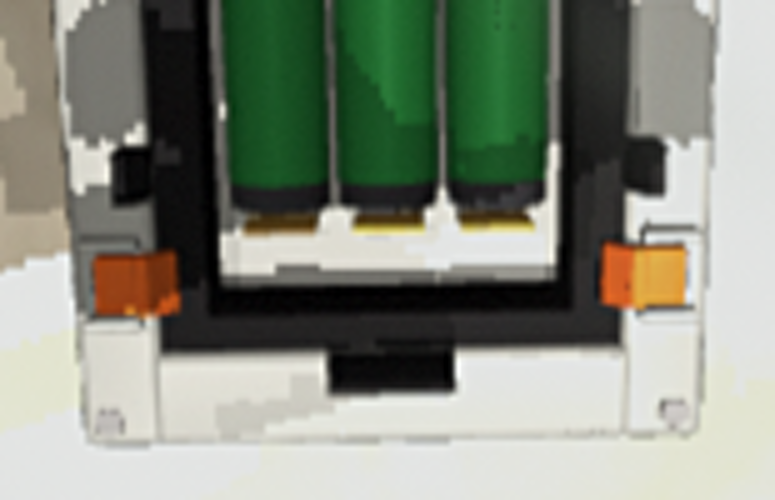

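```bash
cat > fit.py <<'E'
from h import *
from scipy.optimize import least_squares
def fit(c,obj,px,x0):
    obj=np.array(obj);px=np.array(px)
    def f(q):
        a=q[2];return np.concatenate([proj(c,[q[0]+o[0]*np.cos(a)-o[1]*np.sin(a),q[1]+o[0]*np.sin(a)+o[1]*np.cos(a),o[2]])-p for o,p in zip(obj,px)])
    r=least_squares(f,x0); print(r.x[:2].round(4),np.degrees(r.x[2]).round(2)); print(r.fun.reshape(-1,2).round(1).tolist()); return r.x
E
python3 - <<'E'
from fit import *
c=load('w1b')
q=lambda x,y,o:(180+(x+.5)/5-.5,o+(y+.5)/5-.5)
box=[q(25,48,15),q(735,38,15),q(697,434,115),q(88,442,115)]
n=[q(150,255,15),q(615,245,15),q(603,275,115),q(178,280,115)]
B=[(-.076,.1,.0535),(.076,.1,.0535),(.076,-.1,.0535),(-.076,-.1,.0535)]
N=[(-.0505,.058,.055),(.0505,.058,.055),(.0505,-.058,.055),(-.0505,-.058,.055)]
lug=[q(380,135,15),q(392,370,115)]
fit(c,B,box,[.44,.21,0]);fit(c,N,n,[.44,.21,0]);fit(c,B+N,box+n,[.44,.21,0])
for z in (.0535,.0):
  print([ray(c,*p,z)[:2].round(4).tolist() for p in box])
E
```

```text
[0.4427 0.2161] 2.24
[[-1.6, -0.8], [1.7, -1.0], [0.8, 1.3], [-1.0, 1.5]]
[0.4427 0.2167] 2.36
[[-0.3, -0.0], [0.3, 0.3], [0.1, -0.4], [-0.1, 0.1]]
[0.4427 0.2164] 2.27
[[-1.7, -1.0], [1.7, -1.4], [0.9, 1.1], [-1.0, 1.3], [-0.2, 0.2], [0.4, 0.7], [-0.0, -0.0], [-0.2, 0.3]]
[[0.3645, 0.3124], [0.5131, 0.318], [0.5214, 0.1209], [0.372, 0.1153]]
[[0.3534, 0.3235], [0.5239, 0.3299], [0.5335, 0.1035], [0.3619, 0.0971]]
```

```bash
python3 -c "
from h import *
plan([.43,-.385,.25],-5.3,15,hand=-1)"
```

```text
[{"dx": -0.17, "dy": 3.68, "dz": 0.01, "yaw": 0.5, "hand": -1}, {"dx": -0.13, "dy": 3.69, "dz": 0.01, "yaw": 0.4, "hand": -1}, {"dx": -0.11, "dy": 3.68, "dz": 0.01, "yaw": 0.5, "hand": -1}, {"dx": -0.07, "dy": 3.68, "dz": 0.01, "yaw": 0.4, "hand": -1}, {"dx": -0.05, "dy": 3.69, "dz": 0.01, "yaw": 0.5, "hand": -1}]
[{"dx": -0.02, "dy": 3.69, "dz": 0.01, "yaw": 0.4, "hand": -1}, {"dx": 0.0, "dy": 3.68, "dz": 0.01, "yaw": 0.5, "hand": -1}, {"dx": 0.04, "dy": 3.69, "dz": 0.01, "yaw": 0.5, "hand": -1}, {"dx": 0.08, "dy": 3.68, "dz": 0.01, "yaw": 0.4, "hand": -1}, {"dx": 0.09, "dy": 3.69, "dz": 0.01, "yaw": 0.5, "hand": -1}]
[{"dx": 0.13, "dy": 3.68, "dz": 0.01, "yaw": 0.4, "hand": -1}, {"dx": 0.16, "dy": 3.68, "dz": 0.01, "yaw": 0.5, "hand": -1}, {"dx": 0.19, "dy": 3.68, "dz": 0.01, "yaw": 0.4, "hand": -1}, {"dx": 0.21, "dy": 3.68, "dz": 0.01, "yaw": 0.5, "hand": -1}, {"dx": 0.24, "dy": 3.68, "dz": 0.01, "yaw": 0.4, "hand": -1}]
end [ 0.43  -0.385  0.25 ] -5.26
```

Emit:
{"op": "apply_moves", "data": {
  "commands": [
    {"dx": -0.1,"dy": 3.7,"dz": 0,"yaw": 0.5,"hand": -1},
    {"dx": -0.1,"dy": 3.7,"dz": 0,"yaw": 0.4,"hand": -1},
    {"dx": -0.1,"dy": 3.7,"dz": 0,"yaw": 0.5,"hand": -1},
    {"dx": -0.1,"dy": 3.7,"dz": 0,"yaw": 0.4,"hand": -1},
    {"dx": -0.1,"dy": 3.7,"dz": 0,"yaw": 0.5,"hand": -1}
  ]
}}

```text
time: 2.25
ee_pos: [0.4361, -0.0156, 0.2512]
eef_rot: [1.0, -0.003, -0.0, -0.0]
wrist_force: [0.8, 0.2, 0.0]
gripper_width: 0.0853
```

Emit:
{"op": "apply_moves", "data": {
  "commands": [
    {"dx": 0,"dy": 3.7,"dz": 0,"yaw": 0.4,"hand": -1},
    {"dx": 0,"dy": 3.7,"dz": 0,"yaw": 0.5,"hand": -1},
    {"dx": 0,"dy": 3.7,"dz": 0,"yaw": 0.5,"hand": -1},
    {"dx": 0.1,"dy": 3.7,"dz": 0,"yaw": 0.4,"hand": -1},
    {"dx": 0.1,"dy": 3.7,"dz": 0,"yaw": 0.5,"hand": -1}
  ]
}}

```text
time: 2.75
ee_pos: [0.4339, -0.2006, 0.2512]
eef_rot: [1.0, -0.024, -0.0, -0.0]
wrist_force: [0.4, 0.7, 0.7]
gripper_width: 0.0855
```

Emit:
{"op": "apply_moves", "data": {
  "commands": [
    {"dx": 0.1,"dy": 3.7,"dz": 0,"yaw": 0.4,"hand": -1},
    {"dx": 0.2,"dy": 3.7,"dz": 0,"yaw": 0.5,"hand": -1},
    {"dx": 0.2,"dy": 3.7,"dz": 0,"yaw": 0.4,"hand": -1},
    {"dx": 0.2,"dy": 3.7,"dz": 0,"yaw": 0.5,"hand": -1},
    {"dx": 0.2,"dy": 3.7,"dz": 0,"yaw": 0.4,"hand": -1}
  ]
}}

```text
time: 3.25
ee_pos: [0.4315, -0.3858, 0.251]
eef_rot: [0.999, -0.043, -0.0, -0.0]
wrist_force: [2.0, -0.2, 0.1]
gripper_width: 0.0855
```

```bash
python3 -c "
from h import *
snap('wrist','w2');snap('wrist','w2b');st()"
```

```text
t 3.35 p [ 0.4316 -0.3882  0.251 ] psi -5.07 f [ 0.4  0.  -0.4] tq [-0.02 -0.02 -0.05] w 0.0851 z [ 5.0e-04 -1.2e-03 -1.0e+00]
```

View pics/w2b.png

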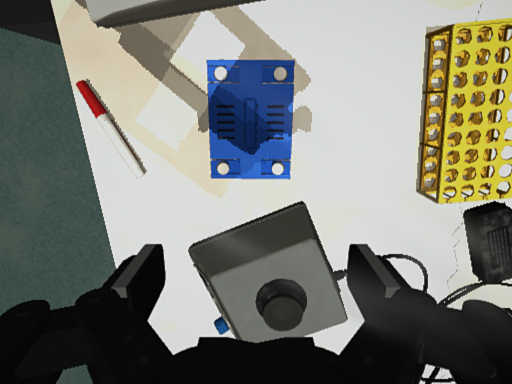

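```bash
python3 -c "
from h import *
crop('w2b',195,50,305,190,4,'c3')"
```

```text
(no output)
```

View pics/c3.png

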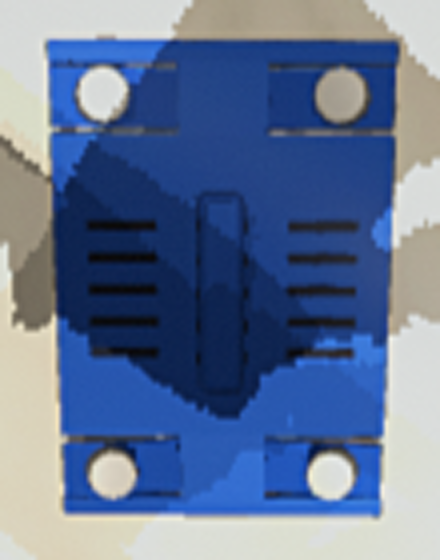

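```bash
python3 - <<'E'
from fit import *
c=load('w2b')
q=lambda x,y:(195+(x+.5)/4-.5,50+(y+.5)/4-.5)
pad=[q(103,93),q(341,95),q(329,474),q(112,474)]
pl=[q(47,42),q(398,40),q(381,517),q(65,514)]
rib=[q(203,193),q(242,193),q(240,392),q(206,392)]
x0=[.43,-.345,-.09]
def sq(a,b,z): return [(-a,b,z),(a,b,z),(a,-b,z),(-a,-b,z)]
P=sq(.036,.058,.021);L=sq(.054,.075,.005);Rb=sq(.007,.030,.030)
fit(c,P,pad,x0);fit(c,L,pl,x0);fit(c,Rb,rib,x0);x=fit(c,P+L+Rb,pad+pl+rib,x0)
st()
plan([x[0],x[1],.10],np.degrees(x[2]),10,hand=-1)
E
```

```text
[ 0.4301 -0.3457] -5.43
[[-0.6, -0.3], [0.5, -0.3], [0.7, 0.6], [-0.6, 0.2]]
[ 0.4303 -0.3465] -5.13
[[-0.4, -0.6], [0.3, 0.2], [0.3, 0.0], [-0.1, 0.6]]
[ 0.4306 -0.3459] -5.1
[[-1.0, -0.4], [1.0, -0.4], [1.4, 0.4], [-1.4, 0.4]]
[ 0.4303 -0.346 ] -5.22
[[-0.5, 0.0], [0.6, -0.2], [1.1, 0.7], [-0.2, 0.5], [-0.3, -1.1], [0.4, -0.1], [0.2, -0.2], [-0.2, 0.2], [-1.2, -0.3], [0.8, -0.2], [1.1, 0.6], [-1.7, 0.5]]
t 3.35 p [ 0.4316 -0.3882  0.251 ] psi -5.07 f [ 0.4  0.  -0.4] tq [-0.02 -0.02 -0.05] w 0.0851 z [ 5.0e-04 -1.2e-03 -1.0e+00]
[{"dx": -0.05, "dy": -0.42, "dz": 1.51, "yaw": 0.0, "hand": -1}, {"dx": -0.05, "dy": -0.42, "dz": 1.51, "yaw": 0.0, "hand": -1}, {"dx": -0.05, "dy": -0.42, "dz": 1.51, "yaw": 0.0, "hand": -1}, {"dx": -0.05, "dy": -0.42, "dz": 1.51, "yaw": 0.1, "hand": -1}, {"dx": -0.05, "dy": -0.42, "dz": 1.51, "yaw": -0.0, "hand": -1}]
[{"dx": -0.05, "dy": -0.41, "dz": 1.51, "yaw": -0.0, "hand": -1}, {"dx": -0.05, "dy": -0.42, "dz": 1.51, "yaw": 0.0, "hand": -1}, {"dx": -0.05, "dy": -0.42, "dz": 1.51, "yaw": 0.0, "hand": -1}, {"dx": -0.06, "dy": -0.42, "dz": 1.51, "yaw": 0.0, "hand": -1}, {"dx": -0.05, "dy": -0.42, "dz": 1.51, "yaw": 0.1, "hand": -1}]
end [ 0.4303 -0.346   0.1   ] -5.27
```

Emit:
{"op": "apply_moves", "data": {
  "commands": [
    {"dx": -0.05,"dy": -0.4,"dz": 2,"yaw": 0,"hand": -1},
    {"dx": -0.05,"dy": -0.8,"dz": 3,"yaw": 0,"hand": -1},
    {"dx": 0,"dy": -1,"dz": 4,"yaw": 0.2,"hand": -1},
    {"dx": -0.2,"dy": -1,"dz": 4,"yaw": 0,"hand": -1},
    {"dx": -0.2,"dy": -1,"dz": 2,"yaw": 0,"hand": -1}
  ]
}}

```text
time: 3.85
ee_pos: [0.4286, -0.3396, 0.0982]
eef_rot: [0.999, -0.044, -0.002, -0.002]
wrist_force: [-0.2, -0.4, 0.0]
gripper_width: 0.0851
```

```bash
python3 -c "
from h import *
snap('wrist','w3');st()
c=load('w2b')
for z in (.03,.06,.09): print(ray(c,303,205,z))
plan([.4303,-.346,.009],-5.2,5,hand=-1)"
```

```text
t 3.9 p [ 0.4271 -0.3373  0.096 ] psi -5.06 f [-1.7  2.5 -2.1] tq [0.09 0.06 0.02] w 0.0856 z [-0.0072  0.0067 -1.    ]
[ 0.48983232 -0.45615097  0.03      ]
[ 0.48582122 -0.44545916  0.06      ]
[ 0.48181012 -0.43476734  0.09      ]
[{"dx": 0.08, "dy": 0.17, "dz": 1.74, "yaw": 0.0, "hand": -1}, {"dx": 0.08, "dy": 0.16, "dz": 1.74, "yaw": 0.1, "hand": -1}, {"dx": 0.08, "dy": 0.17, "dz": 1.74, "yaw": -0.0, "hand": -1}, {"dx": 0.08, "dy": 0.17, "dz": 1.74, "yaw": 0.0, "hand": -1}, {"dx": 0.08, "dy": 0.16, "dz": 1.74, "yaw": 0.0, "hand": -1}]
end [ 0.4303 -0.346   0.009 ] -5.16
```

View pics/w3.png

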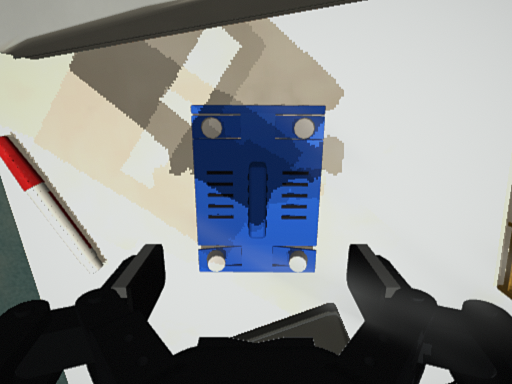

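Emit:
{"op": "apply_moves", "data": {
  "commands": [
    {"dz": 1,"hand": -1},
    {"dz": 1,"hand": -1},
    {"dz": 1,"hand": -1},
    {"hand": -1},
    {"hand": -1}
  ]
}}

```text
invalid input
```

```bash
python3 -c "
from h import *
snap('wrist','w4');st()
plan([.4303,-.346,.009],-5.2,5,hand=-1)
crop('w4',100,60,400,360,2,'c4')"
```

```text
t 3.95 p [ 0.428  -0.3388  0.0982] psi -5.03 f [ 0.1  0.5 -0.3] tq [-0.05 -0.02  0.01] w 0.085 z [-0.0059  0.0053 -1.    ]
[{"dx": 0.06, "dy": 0.14, "dz": 1.78, "yaw": 0.0, "hand": -1}, {"dx": 0.06, "dy": 0.14, "dz": 1.79, "yaw": 0.1, "hand": -1}, {"dx": 0.06, "dy": 0.14, "dz": 1.78, "yaw": 0.0, "hand": -1}, {"dx": 0.06, "dy": 0.14, "dz": 1.79, "yaw": 0.0, "hand": -1}, {"dx": 0.06, "dy": 0.14, "dz": 1.78, "yaw": 0.1, "hand": -1}]
end [ 0.4303 -0.3461  0.009 ] -5.23
```

View pics/w4.png

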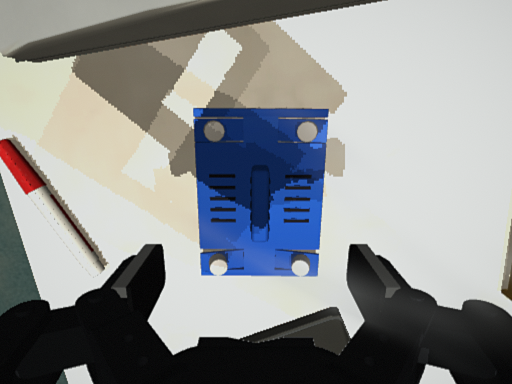

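Emit:
{"op": "apply_moves", "data": {
  "commands": [
    {"dx": 0,"dy": 0,"dz": 1,"yaw": 0,"hand": -1},
    {"dx": 0,"dy": 0,"dz": 1,"yaw": 0,"hand": -1},
    {"dx": 0,"dy": 0,"dz": 1,"yaw": 0,"hand": -1},
    {"dx": 0,"dy": 0,"dz": 0,"yaw": 0,"hand": -1},
    {"dx": 0,"dy": 0,"dz": 0,"yaw": 0,"hand": -1}
  ]
}}

```text
time: 4.45
ee_pos: [0.4301, -0.343, 0.0713]
eef_rot: [0.999, -0.045, -0.0, -0.0]
wrist_force: [-0.7, -0.3, 1.0]
gripper_width: 0.0857
```

```bash
python3 -c "
from h import *
st()
plan([.4303,-.346,.009],-5.2,5,hand=-1)"
```

```text
t 4.45 p [ 0.4301 -0.343   0.0713] psi -5.17 f [-0.7 -0.3  1. ] tq [ 0.   -0.02  0.07] w 0.0857 z [-0.  0. -1.]
[{"dx": 0.01, "dy": 0.06, "dz": 1.25, "yaw": 0.0, "hand": -1}, {"dx": 0.01, "dy": 0.06, "dz": 1.24, "yaw": 0.0, "hand": -1}, {"dx": 0.01, "dy": 0.06, "dz": 1.25, "yaw": 0.0, "hand": -1}, {"dx": 0.0, "dy": 0.06, "dz": 1.25, "yaw": 0.0, "hand": -1}, {"dx": 0.01, "dy": 0.06, "dz": 1.24, "yaw": 0.0, "hand": -1}]
end [ 0.4303 -0.346   0.009 ] -5.17
```

Emit:
{"op": "apply_moves", "data": {
  "commands": [
    {"dx": 0,"dy": 0.1,"dz": 2,"yaw": 0,"hand": -1},
    {"dx": 0,"dy": 0.1,"dz": 2,"yaw": 0,"hand": -1},
    {"dx": 0,"dy": 0.1,"dz": 1.5,"yaw": 0,"hand": -1},
    {"dx": 0,"dy": 0,"dz": 0.5,"yaw": 0,"hand": -1},
    {"dx": 0,"dy": 0,"dz": 0,"yaw": 0,"hand": -1}
  ]
}}

```text
time: 4.95
ee_pos: [0.4296, -0.3456, 0.0109]
eef_rot: [0.999, -0.045, -0.0, -0.0]
wrist_force: [-0.6, -0.0, -0.0]
gripper_width: 0.0852
```

Emit:
{"op": "apply_moves", "data": {
  "commands": [
    {"dx": 0,"dy": 0,"dz": 0.1,"yaw": 0,"hand": -1},
    {"dx": 0,"dy": 0,"dz": 0,"yaw": 0,"hand": 0},
    {"dx": 0,"dy": 0,"dz": 0,"yaw": 0,"hand": 0.3},
    {"dx": 0,"dy": 0,"dz": 0,"yaw": 0,"hand": 0.5},
    {"dx": 0,"dy": 0,"dz": 0,"yaw": 0,"hand": 0.7}
  ]
}}

```text
time: 5.45
ee_pos: [0.43, -0.3458, 0.0106]
eef_rot: [0.999, -0.045, 0.0, 0.0]
wrist_force: [-0.9, 0.6, -0.6]
gripper_width: 0.0282
```

Emit:
{"op": "apply_moves", "data": {
  "commands": [
    {"dx": 0,"dy": 0,"dz": 0,"yaw": 0,"hand": 1},
    {"dx": 0,"dy": 0,"dz": 0,"yaw": 0,"hand": 1},
    {"dx": 0,"dy": 0,"dz": 0,"yaw": 0,"hand": 1},
    {"dx": 0,"dy": 0,"dz": 0,"yaw": 0,"hand": 1},
    {"dx": 0,"dy": 0,"dz": 0,"yaw": 0,"hand": 1}
  ]
}}

```text
time: 5.95
ee_pos: [0.4298, -0.3457, 0.0103]
eef_rot: [0.999, -0.045, -0.0, -0.0]
wrist_force: [-0.4, 0.4, 0.2]
gripper_width: 0.0003
```

```bash
python3 -c "
from h import *
st();snap('wrist','w5')"
```

```text
t 5.95 p [ 0.4298 -0.3457  0.0103] psi -5.15 f [-0.4  0.4  0.2] tq [ 0.02 -0.04  0.03] w 0.0003 z [-1.e-04  0.e+00 -1.e+00]
```

View pics/w5.png

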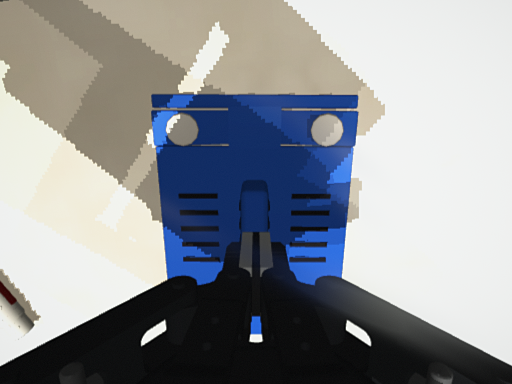

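```bash
python3 -c "
from h import *
c=load('w5')
for p in [(182,130),(327,130)]: print(ray(c,*p,.021))
for p in [(242,183),(269,183)]: print(ray(c,*p,.03))
for p in [(.4303,-.346,.030),(.43,-.346,.01),(.4303-.007,-.316,.03)]: print(proj(c,p))
print(c['E'])
snap('side','s5');crop('w5',130,70,380,370,2,'c5');snap('top','t5')
crop('s5',200,100,360,220,5,'c5s')"
```

```text
[ 0.40049833 -0.28493679  0.021     ]
[ 0.47030618 -0.29118571  0.021     ]
[ 0.42729999 -0.31154383  0.03      ]
[ 0.44013976 -0.31269542  0.03      ]
[254.74165589 247.79996068]
[254.27463588 231.90581551]
[234.67756435 192.63243516]
[[ 9.96024628e-01 -8.57284962e-02 -2.41984390e-02  4.36958325e-01]
 [-8.90727989e-02 -9.55497467e-01 -2.81230557e-01 -2.74757740e-01]
 [ 9.87925618e-04  2.82267984e-01 -9.59335087e-01  1.73008274e-01]
 [ 0.00000000e+00  0.00000000e+00  0.00000000e+00  1.00000000e+00]]
```

View pics/c5.png

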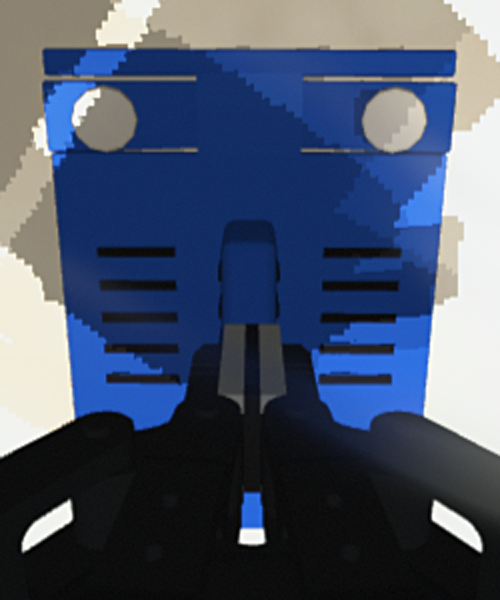

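View pics/c5s.png

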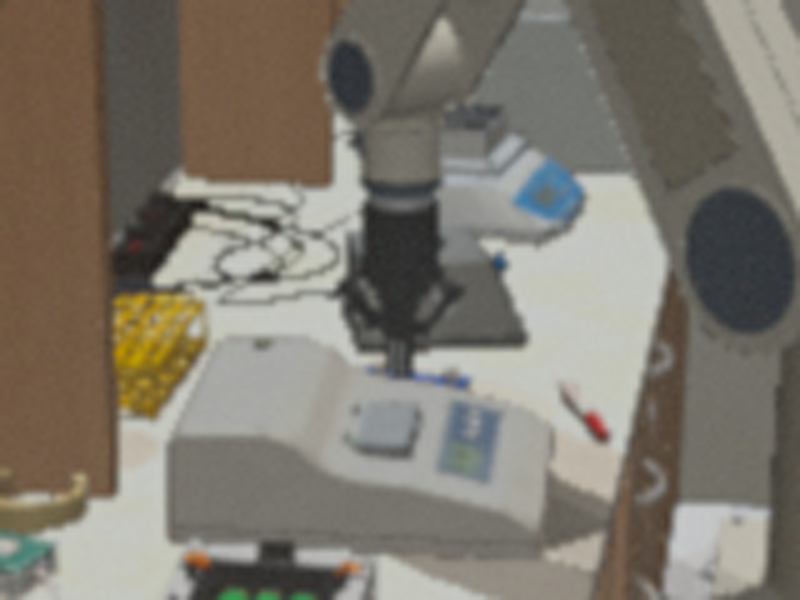

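```bash
python3 -c "
from h import *
c=load('w5');p,a,m=pose()
for t in (0,-.01,-.02,-.03):
  print(t,[proj(c,p+m@np.array([x,y,t])).round(1).tolist() for x in (0,.008,.0425) for y in (-.011,.011)])
st()
crop('w5',225,170,285,260,8,'c5b')
crop('w4',330,230,420,330,8,'c4b')"
```

```text
0 [[254.0, 213.6], [254.0, 249.3], [268.3, 213.6], [267.8, 249.3], [329.9, 213.6], [327.3, 249.3]]
-0.01 [[253.9, 220.2], [253.9, 257.6], [269.0, 220.2], [268.5, 257.6], [334.3, 220.2], [331.4, 257.6]]
-0.02 [[253.8, 227.6], [253.8, 267.0], [269.9, 227.6], [269.3, 267.0], [339.2, 227.6], [335.9, 267.0]]
-0.03 [[253.7, 236.0], [253.7, 277.6], [270.8, 236.0], [270.2, 277.6], [344.8, 236.0], [341.1, 277.6]]
t 6.1 p [ 0.4298 -0.3457  0.0103] psi -5.15 f [ 0.6  0.2 -0. ] tq [ 0.03 -0.   -0.03] w 0.0 z [-0.  0. -1.]
```

View pics/c5b.png

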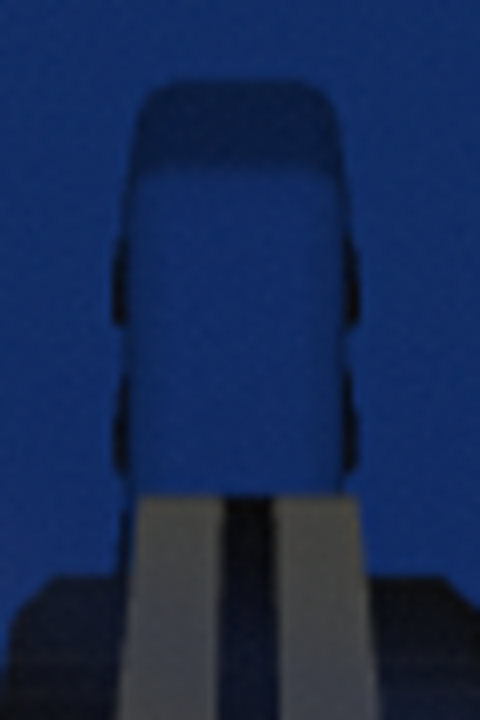

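View pics/c4b.png

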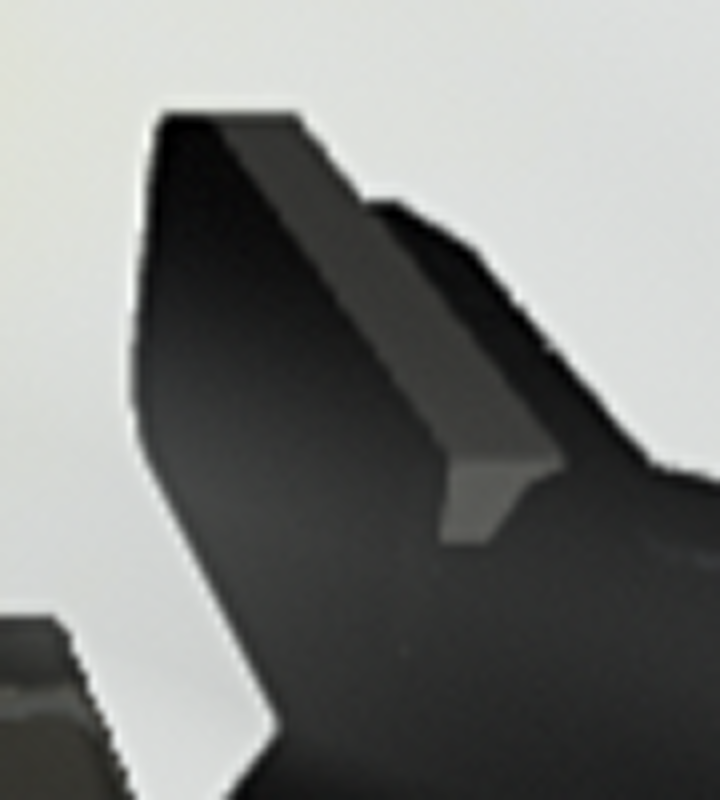

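Emit:
{"op": "apply_moves", "data": {
  "commands": [
    {"dx": 0,"dy": 0,"dz": 0.04,"yaw": 0,"hand": 1},
    {"dx": 0,"dy": 0,"dz": 0.04,"yaw": 0,"hand": 1},
    {"dx": 0,"dy": 0,"dz": 0.04,"yaw": 0,"hand": 1},
    {"dx": 0,"dy": 0,"dz": 0.04,"yaw": 0,"hand": 1},
    {"dx": 0,"dy": 0,"dz": 0.04,"yaw": 0,"hand": 1}
  ]
}}

```text
time: 6.6
ee_pos: [0.43, -0.3458, 0.01]
eef_rot: [0.999, -0.045, 0.0, 0.0]
wrist_force: [-5.7, 4.2, 25.0]
gripper_width: 0.0
```

Emit:
{"op": "apply_moves", "data": {
  "commands": [
    {"dx": 0,"dy": 0,"dz": -1,"yaw": 0,"hand": 1},
    {"dx": 0,"dy": 0,"dz": -0.5,"yaw": 0,"hand": -0.4},
    {"dx": 0,"dy": 0,"dz": 0,"yaw": 0,"hand": -0.4},
    {"dx": 0,"dy": 0,"dz": 0,"yaw": 0,"hand": -0.4},
    {"dx": 0,"dy": 0,"dz": 0,"yaw": 0,"hand": -0.4}
  ]
}}

```text
time: 7.1
ee_pos: [0.4297, -0.3456, 0.023]
eef_rot: [0.999, -0.045, -0.0, -0.0]
wrist_force: [0.7, -0.1, 1.4]
gripper_width: 0.0579
```

Emit:
{"op": "apply_moves", "data": {
  "commands": [
    {"dx": 0,"dy": 0,"dz": 0,"yaw": 0,"hand": -0.4},
    {"dx": 0,"dy": 0,"dz": 1,"yaw": 0,"hand": -0.4},
    {"dx": 0,"dy": 0,"dz": 1,"yaw": 0,"hand": -0.4},
    {"dx": 0,"dy": 0,"dz": 0.9,"yaw": 0,"hand": -0.4},
    {"dx": 0,"dy": 0,"dz": 0.4,"yaw": 0,"hand": -0.4}
  ]
}}

```text
time: 7.6
ee_pos: [0.4291, -0.3451, -0.0113]
eef_rot: [0.999, -0.045, -0.001, -0.001]
wrist_force: [0.4, 0.8, -0.4]
gripper_width: 0.0596
```

```bash
python3 -c "
from h import *
st();snap('wrist','w6');st()"
```

```text
t 7.6 p [ 0.4291 -0.3451 -0.0113] psi -5.15 f [ 0.4  0.8 -0.4] tq [ 0.    0.01 -0.01] w 0.0596 z [-0.0017  0.0014 -1.    ]
t 7.65 p [ 0.429  -0.345  -0.0114] psi -5.15 f [-0.1  0.2 -0.2] tq [-0.01  0.03 -0.04] w 0.0601 z [-0.002   0.0016 -1.    ]
```

View pics/w6.png

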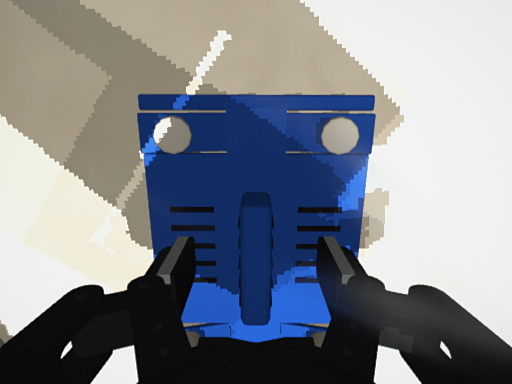

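Emit:
{"op": "apply_moves", "data": {
  "commands": [
    {"dx": 0,"dy": 0,"dz": 0,"yaw": 0,"hand": 0.3},
    {"dx": 0,"dy": 0,"dz": 0,"yaw": 0,"hand": 0.5},
    {"dx": 0,"dy": 0,"dz": 0,"yaw": 0,"hand": 0.7},
    {"dx": 0,"dy": 0,"dz": 0,"yaw": 0,"hand": 1},
    {"dx": 0,"dy": 0,"dz": 0,"yaw": 0,"hand": 1}
  ]
}}

```text
time: 8.15
ee_pos: [0.4302, -0.346, -0.0091]
eef_rot: [0.999, -0.045, 0.0, 0.0]
wrist_force: [-1.2, 0.8, 4.7]
gripper_width: 0.0127
```

Emit:
{"op": "apply_moves", "data": {
  "commands": [
    {"dx": 0,"dy": 0,"dz": 0,"yaw": 0,"hand": 1},
    {"dx": 0,"dy": 0,"dz": 0,"yaw": 0,"hand": 1},
    {"dx": 0,"dy": 0,"dz": -0.3,"yaw": 0,"hand": 1},
    {"dx": 0,"dy": 0,"dz": -1,"yaw": 0,"hand": 1},
    {"dx": 0,"dy": 0,"dz": -1,"yaw": 0,"hand": 1}
  ]
}}

```text
time: 8.65
ee_pos: [0.4296, -0.3455, 0.0137]
eef_rot: [0.999, -0.045, -0.0, -0.0]
wrist_force: [0.1, -0.4, -1.9]
gripper_width: 0.0126
```

```bash
python3 -c "
from h import *
st();snap('wrist','w7');st()"
```

```text
t 8.65 p [ 0.4296 -0.3455  0.0137] psi -5.15 f [ 0.1 -0.4 -1.9] tq [-0.02  0.01  0.03] w 0.0126 z [-7.e-04  6.e-04 -1.e+00]
t 8.7 p [ 0.4306 -0.3463  0.0154] psi -5.15 f [ 0.4 -0.2 -1.4] tq [ 0.02 -0.06  0.03] w 0.0129 z [ 0.0014 -0.0012 -1.    ]
```

View pics/w7.png

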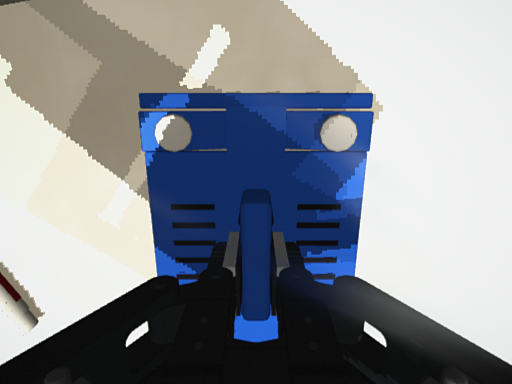

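Emit:
{"op": "apply_moves", "data": {
  "commands": [
    {"dx": 0,"dy": 0,"dz": -3,"yaw": 0,"hand": 1},
    {"dx": 0,"dy": 0,"dz": -4,"yaw": 0,"hand": 1},
    {"dx": 0,"dy": 0,"dz": -4,"yaw": 0,"hand": 1},
    {"dx": 0,"dy": 0,"dz": -4,"yaw": 0,"hand": 1},
    {"dx": 0,"dy": 0,"dz": -3,"yaw": 0,"hand": 1}
  ]
}}

```text
time: 9.2
ee_pos: [0.4303, -0.3461, 0.1964]
eef_rot: [0.999, -0.045, 0.001, 0.001]
wrist_force: [0.6, -0.1, -2.0]
gripper_width: 0.0127
```

```bash
python3 -c "
from h import *
st();snap('wrist','w8');st()
plan([.4427,.2166,.205],2.3,15,hand=1)
crop('w8',100,80,400,360,2.6,'c8')"
```

```text
t 9.2 p [ 0.4303 -0.3461  0.1964] psi -5.15 f [ 0.6 -0.1 -2. ] tq [ 0.01 -0.02  0.02] w 0.0127 z [ 0.0022 -0.0019 -1.    ]
t 9.25 p [ 0.4323 -0.3478  0.2008] psi -5.15 f [ 2.4 -2.4  1.4] tq [-0.08 -0.1  -0.03] w 0.0126 z [ 0.0073 -0.0061 -1.    ]
[{"dx": -0.27, "dy": -3.75, "dz": -0.03, "yaw": -0.5, "hand": 1}, {"dx": -0.23, "dy": -3.76, "dz": -0.03, "yaw": -0.5, "hand": 1}, {"dx": -0.21, "dy": -3.76, "dz": -0.02, "yaw": -0.5, "hand": 1}, {"dx": -0.17, "dy": -3.76, "dz": -0.03, "yaw": -0.5, "hand": 1}, {"dx": -0.13, "dy": -3.76, "dz": -0.03, "yaw": -0.5, "hand": 1}]
[{"dx": -0.11, "dy": -3.76, "dz": -0.03, "yaw": -0.5, "hand": 1}, {"dx": -0.07, "dy": -3.76, "dz": -0.02, "yaw": -0.5, "hand": 1}, {"dx": -0.04, "dy": -3.76, "dz": -0.03, "yaw": -0.5, "hand": 1}, {"dx": -0.0, "dy": -3.77, "dz": -0.03, "yaw": -0.5, "hand": 1}, {"dx": 0.02, "dy": -3.76, "dz": -0.03, "yaw": -0.5, "hand": 1}]
[{"dx": 0.06, "dy": -3.76, "dz": -0.02, "yaw": -0.5, "hand": 1}, {"dx": 0.09, "dy": -3.76, "dz": -0.03, "yaw": -0.5, "hand": 1}, {"dx": 0.13, "dy": -3.76, "dz": -0.03, "yaw": -0.5, "hand": 1}, {"dx": 0.16, "dy": -3.76, "dz": -0.03, "yaw": -0.5, "hand": 1}, {"dx": 0.19, "dy": -3.76, "dz": -0.03, "yaw": -0.4, "hand": 1}]
end [0.4427 0.2166 0.205 ] 2.25
```

View pics/c8.png

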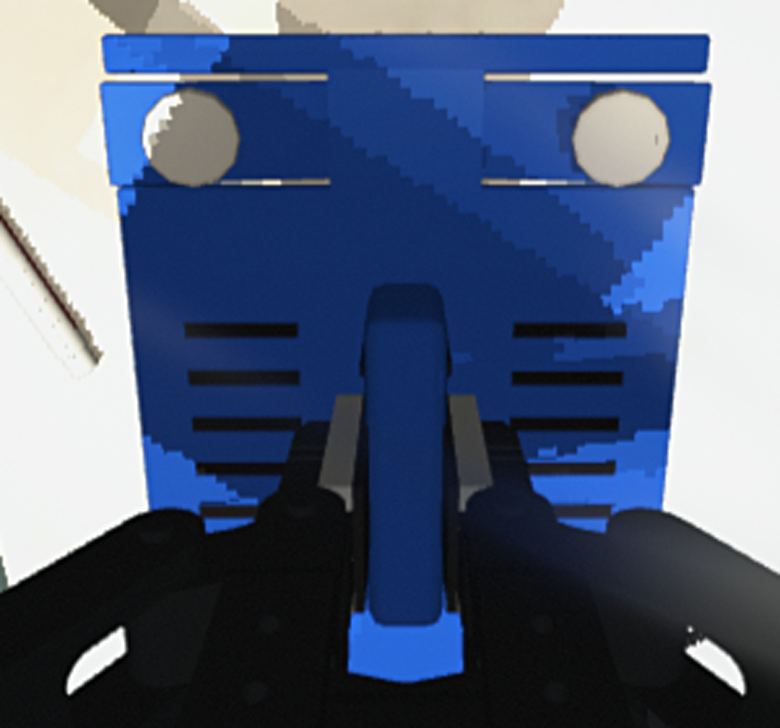

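Emit:
{"op": "apply_moves", "data": {
  "commands": [
    {"dx": -0.2,"dy": -2,"dz": 0,"yaw": -0.5,"hand": 1},
    {"dx": -0.2,"dy": -4,"dz": 0,"yaw": -0.5,"hand": 1},
    {"dx": -0.2,"dy": -4,"dz": 0,"yaw": -0.5,"hand": 1},
    {"dx": -0.2,"dy": -4,"dz": 0,"yaw": -0.5,"hand": 1},
    {"dx": -0.2,"dy": -4,"dz": 0,"yaw": -0.5,"hand": 1}
  ]
}}

```text
time: 9.75
ee_pos: [0.4313, -0.1631, 0.1925]
eef_rot: [1.0, -0.023, -0.001, -0.0]
wrist_force: [0.7, 0.9, -2.0]
gripper_width: 0.0126
```

Emit:
{"op": "apply_moves", "data": {
  "commands": [
    {"dx": -0.1,"dy": -4,"dz": 0,"yaw": -0.5,"hand": 1},
    {"dx": -0.1,"dy": -4,"dz": 0,"yaw": -0.5,"hand": 1},
    {"dx": 0,"dy": -4,"dz": 0,"yaw": -0.5,"hand": 1},
    {"dx": 0,"dy": -4,"dz": 0,"yaw": -0.5,"hand": 1},
    {"dx": 0,"dy": -4,"dz": 0,"yaw": -0.5,"hand": 1}
  ]
}}

```text
time: 10.25
ee_pos: [0.4348, 0.0365, 0.1926]
eef_rot: [1.0, -0.001, -0.001, -0.0]
wrist_force: [1.1, -0.4, -1.9]
gripper_width: 0.0123
```

```bash
python3 -c "
from h import *
st()
plan([.4427,.2166,.205],2.3,5,hand=1)"
```

```text
t 10.25 p [0.4348 0.0365 0.1926] psi -0.11 f [ 1.1 -0.4 -1.9] tq [-0.05 -0.1  -0.04] w 0.0123 z [-0.0014  0.     -1.    ]
[{"dx": 0.15, "dy": -3.6, "dz": -0.25, "yaw": -0.5, "hand": 1}, {"dx": 0.18, "dy": -3.6, "dz": -0.24, "yaw": -0.5, "hand": 1}, {"dx": 0.22, "dy": -3.6, "dz": -0.25, "yaw": -0.4, "hand": 1}, {"dx": 0.24, "dy": -3.6, "dz": -0.25, "yaw": -0.5, "hand": 1}, {"dx": 0.27, "dy": -3.6, "dz": -0.25, "yaw": -0.5, "hand": 1}]
end [0.4427 0.2166 0.205 ] 2.29
```

Emit:
{"op": "apply_moves", "data": {
  "commands": [
    {"dx": 0.1,"dy": -4,"dz": 0,"yaw": -0.5,"hand": 1},
    {"dx": 0.2,"dy": -4,"dz": 0,"yaw": -0.5,"hand": 1},
    {"dx": 0.2,"dy": -4,"dz": 0,"yaw": -0.5,"hand": 1},
    {"dx": 0.3,"dy": -4,"dz": 0,"yaw": -0.5,"hand": 1},
    {"dx": 0.2,"dy": -2,"dz": 0,"yaw": -0.4,"hand": 1}
  ]
}}

```text
time: 10.75
ee_pos: [0.4427, 0.2174, 0.1926]
eef_rot: [1.0, 0.021, -0.001, -0.0]
wrist_force: [-0.1, -0.9, -2.2]
gripper_width: 0.0133
```

Emit:
{"op": "apply_moves", "data": {
  "commands": [
    {"dx": 0,"dy": 0,"dz": 2,"yaw": 0,"hand": 1},
    {"dx": 0,"dy": 0,"dz": 3,"yaw": 0,"hand": 1},
    {"dx": 0,"dy": 0,"dz": 2,"yaw": 0,"hand": 1},
    {"dx": 0,"dy": 0,"dz": 0,"yaw": 0,"hand": 1},
    {"dx": 0,"dy": 0,"dz": 0,"yaw": 0,"hand": 1}
  ]
}}

```text
time: 11.25
ee_pos: [0.4431, 0.2146, 0.123]
eef_rot: [1.0, 0.02, -0.001, 0.0]
wrist_force: [-0.1, 0.7, -1.6]
gripper_width: 0.0127
```

```bash
python3 -c "
from h import *
st();snap('wrist','w9');snap('top','t9');st()
crop('t9',165,160,245,220,10,'c9')"
```

```text
t 11.25 p [0.4431 0.2146 0.123 ] psi 2.27 f [-0.1  0.7 -1.6] tq [ 0.03 -0.06 -0.03] w 0.0127 z [-1.6e-03 -7.0e-04 -1.0e+00]
t 11.35 p [0.4444 0.215  0.1242] psi 2.25 f [-0.  -0.8 -1.7] tq [ 0.08 -0.04 -0.07] w 0.0126 z [ 1.2e-03  6.0e-04 -1.0e+00]
```

View pics/w9.png

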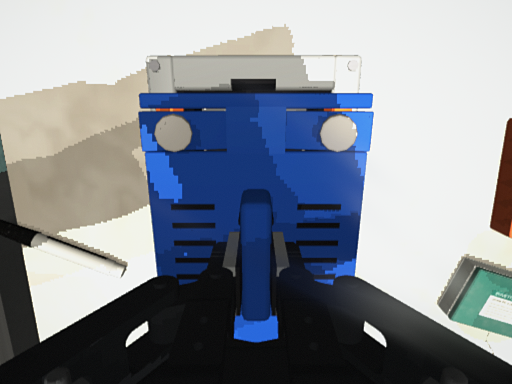

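View pics/c9.png

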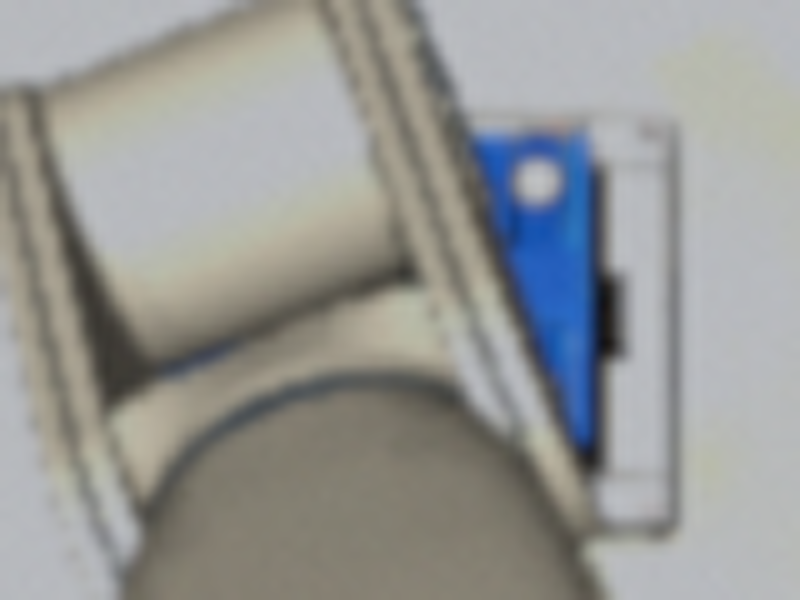

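```bash
python3 -c "
from h import *
crop('w9',130,45,390,160,3,'c9w')"
```

```text
(no output)
```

View pics/c9w.png

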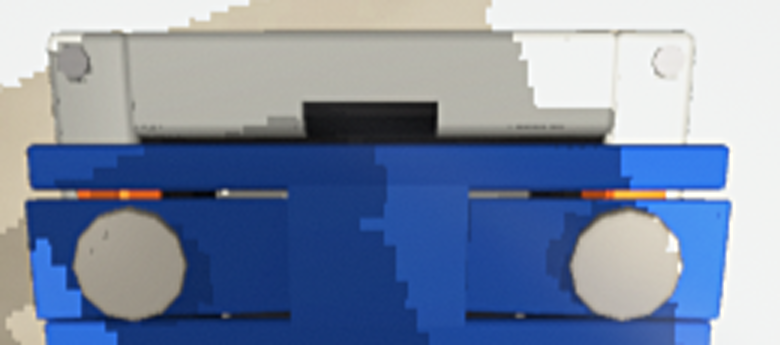

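```bash
python3 - <<'E'
from fit import *
c=load('w9');p,a,m=pose()
p=np.array([.4431,.2146,.123]); 
q=lambda x,y:(130+(x+.5)/3-.5,45+(y+.5)/3-.5)
u=.1325
for du in (-.003,0,.003):
  z=u+du
  fit(c,[(-.054,.075,z+.005),(.054,.075,z+.005),(-.036,.058,z+.021),(.036,.058,z+.021)],[q(27,146),q(730,146),q(130,265),q(627,264)],[.443,.215,.04])
fit(c,[(-.076,.1,.0535),(.076,.1,.0535)],[q(50,32),q(692,32)],[.443,.215,.04])
for P in [q(303,120),q(437,120),q(370,102)]: print(ray(c,*P,.067),ray(c,*P,.06))
for x,y in [(-.015,.0765),(.015,.0765),(-.0505,.058),(.0505,.058)]:
  t=np.radians(2.3); print(proj(c,[.4427+x*np.cos(t)-y*np.sin(t),.2166+x*np.sin(t)+y*np.cos(t),.067]))
E
```

```text
[0.4441 0.2146] 2.34
[[1.1, -0.4], [-1.1, -0.6], [-0.7, 0.3], [0.7, 0.6]]
[0.4441 0.2146] 2.34
[[-1.3, -0.7], [1.3, -0.9], [-2.5, 1.0], [2.5, 1.2]]
[0.4441 0.2146] 2.34
[[-3.8, -1.0], [3.8, -1.1], [-4.4, 1.6], [4.4, 1.8]]
[0.4423 0.2159] 2.3
[[-2.8, 0.3], [2.8, 0.3]]
[0.42400985 0.29559975 0.067     ] [0.4234587  0.29591007 0.06      ]
[0.45383147 0.29680003 0.067     ] [0.45423488 0.29714877 0.06      ]
[0.43877851 0.299969   0.067     ] [0.43870009 0.30041917 0.06      ]
[231.52621294  89.68689349]
[276.22890427  89.69138272]
[180.52781829 117.98706409]
[327.32653653 118.01108558]
```

Emit:
{"op": "apply_moves", "data": {
  "commands": [
    {"dx": -0.1,"dy": -0.1,"dz": 1,"yaw": 0,"hand": 1},
    {"dx": -0.1,"dy": -0.1,"dz": 1,"yaw": 0,"hand": 1},
    {"dx": 0,"dy": 0,"dz": 0.5,"yaw": 0,"hand": 1},
    {"dx": 0,"dy": 0,"dz": 0,"yaw": 0,"hand": 1},
    {"dx": 0,"dy": 0,"dz": 0,"yaw": 0,"hand": 1}
  ]
}}

```text
time: 11.85
ee_pos: [0.4419, 0.2165, 0.0981]
eef_rot: [1.0, 0.02, -0.0, 0.0]
wrist_force: [0.7, 0.4, -2.6]
gripper_width: 0.0125
```

```bash
python3 -c "
from h import *
st();snap('wrist','w10');st();snap('wrist','w10b');st()
crop('w10b',130,35,390,160,3,'c10')"
```

```text
t 11.85 p [0.4419 0.2165 0.0981] psi 2.25 f [ 0.7  0.4 -2.6] tq [-0.05  0.04 -0.05] w 0.0125 z [-4.e-04 -2.e-04 -1.e+00]
t 11.9 p [0.4421 0.2166 0.0983] psi 2.25 f [ 0.3  0.1 -1.5] tq [ 0.01  0.05 -0.01] w 0.013 z [ 0. -0. -1.]
t 11.95 p [0.4421 0.2167 0.0985] psi 2.25 f [-0.4 -0.4 -2.1] tq [ 0.02 -0.09 -0.01] w 0.0126 z [ 3.e-04  1.e-04 -1.e+00]
```

View pics/c10.png

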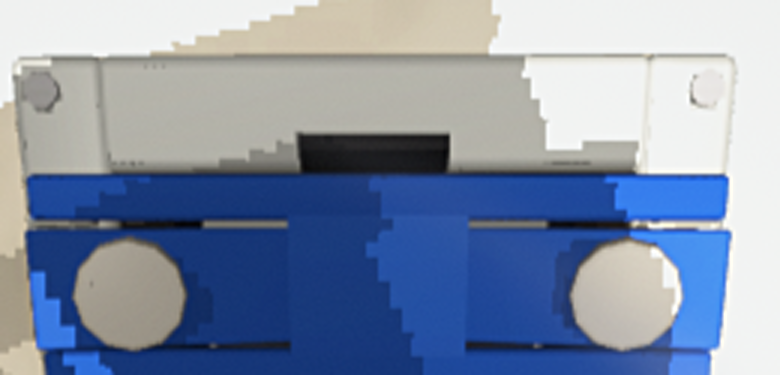

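```bash
python3 - <<'E'
from fit import *
c=load('w10b')
q=lambda x,y:(130+(x+.5)/3-.5,35+(y+.5)/3-.5)
z=.1055
fit(c,[(-.054,.075,z+.005),(.054,.075,z+.005),(-.036,.058,z+.021),(.036,.058,z+.021)],[q(27,175),q(730,175),q(130,295),q(627,294)],[.443,.215,.04])
fit(c,[(-.076,.1,.0535),(.076,.1,.0535)],[q(15,57),q(737,57)],[.443,.215,.04])
print(ray(c,*q(373,152),.06))
E
```

```text
[0.4431 0.2166] 2.32
[[0.5, -0.3], [-0.6, -0.5], [-1.0, 0.3], [1.1, 0.5]]
[0.4427 0.2158] 2.3
[[-2.7, 0.3], [2.7, 0.3]]
[0.43876884 0.2970609  0.06      ]
```

Emit:
{"op": "apply_moves", "data": {
  "commands": [
    {"dx": -0.08,"dy": 0,"dz": 1,"yaw": 0,"hand": 1},
    {"dx": 0,"dy": 0,"dz": 1.2,"yaw": 0,"hand": 1},
    {"dx": 0,"dy": 0,"dz": 1.2,"yaw": 0,"hand": 1},
    {"dx": 0,"dy": 0,"dz": 0.3,"yaw": 0,"hand": 1},
    {"dx": 0,"dy": 0,"dz": 0.3,"yaw": 0,"hand": 1}
  ]
}}

```text
time: 12.45
ee_pos: [0.4408, 0.2164, 0.0574]
eef_rot: [1.0, 0.02, -0.001, 0.0]
wrist_force: [-0.2, 0.9, -1.6]
gripper_width: 0.0129
```

Emit:
{"op": "apply_moves", "data": {
  "commands": [
    {"dx": 0,"dy": 0,"dz": 0.2,"yaw": 0,"hand": 1},
    {"dx": 0,"dy": 0,"dz": 0.2,"yaw": 0,"hand": 1},
    {"dx": 0,"dy": 0,"dz": 0.2,"yaw": 0,"hand": 1},
    {"dx": 0,"dy": 0,"dz": 0.2,"yaw": 0,"hand": 1},
    {"dx": 0,"dy": 0,"dz": 0.1,"yaw": 0,"hand": 1}
  ]
}}

```text
time: 12.95
ee_pos: [0.4412, 0.2166, 0.0493]
eef_rot: [1.0, 0.02, 0.0, -0.0]
wrist_force: [-0.4, -0.5, -2.4]
gripper_width: 0.0123
```

```bash
python3 -c "
from h import *
st();snap('wrist','w11');st()"
```

```text
t 12.95 p [0.4412 0.2166 0.0493] psi 2.25 f [-0.4 -0.5 -2.4] tq [-0.06  0.02 -0.01] w 0.0123 z [ 2.e-04  1.e-04 -1.e+00]
t 13.0 p [0.4411 0.2165 0.0492] psi 2.25 f [ 0.3 -0.3 -2.5] tq [ 0.01 -0.05 -0.04] w 0.0122 z [-1.e-04 -0.e+00 -1.e+00]
```

View pics/w11.png

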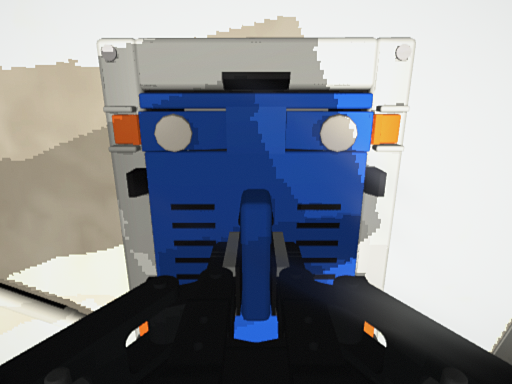

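Emit:
{"op": "apply_moves", "data": {
  "commands": [
    {"dx": 0,"dy": 0,"dz": 0.2,"yaw": 0,"hand": 1},
    {"dx": 0,"dy": 0,"dz": 0.2,"yaw": 0,"hand": 1},
    {"dx": 0,"dy": 0,"dz": 0.2,"yaw": 0,"hand": 1},
    {"dx": 0,"dy": 0,"dz": 0.1,"yaw": 0,"hand": 1},
    {"dx": 0,"dy": 0,"dz": 0.1,"yaw": 0,"hand": 1}
  ]
}}

```text
time: 13.5
ee_pos: [0.4411, 0.2165, 0.0412]
eef_rot: [1.0, 0.02, -0.0, 0.0]
wrist_force: [0.6, -0.4, -0.8]
gripper_width: 0.0125
```

```bash
python3 -c "
from h import *
st();snap('wrist','w12')"
```

```text
t 13.5 p [0.4411 0.2165 0.0412] psi 2.25 f [ 0.6 -0.4 -0.8] tq [-0.01 -0.05  0.03] w 0.0125 z [-1.e-04 -0.e+00 -1.e+00]
```

View pics/w12.png

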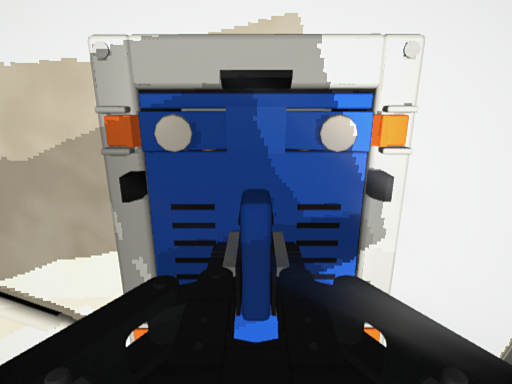

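Emit:
{"op": "apply_moves", "data": {
  "commands": [
    {"dx": 0,"dy": 0,"dz": 0.1,"yaw": 0,"hand": 1},
    {"dx": 0,"dy": 0,"dz": 0,"yaw": 0,"hand": 1},
    {"dx": 0,"dy": 0,"dz": 0,"yaw": 0,"hand": 0.5},
    {"dx": 0,"dy": 0,"dz": 0,"yaw": 0,"hand": 0},
    {"dx": 0,"dy": 0,"dz": 0,"yaw": 0,"hand": -0.2}
  ]
}}

```text
time: 14.05
ee_pos: [0.4413, 0.2166, 0.0404]
eef_rot: [1.0, 0.02, 0.0, -0.0]
wrist_force: [-0.0, -0.6, 0.2]
gripper_width: 0.0494
```

Emit:
{"op": "apply_moves", "data": {
  "commands": [
    {"dx": 0,"dy": 0,"dz": 0,"yaw": 0,"hand": -0.2},
    {"dx": 0,"dy": 0,"dz": -1,"yaw": 0,"hand": -0.2},
    {"dx": 0,"dy": 0,"dz": -3,"yaw": 0,"hand": -0.2},
    {"dx": 0,"dy": 0,"dz": -4,"yaw": 0,"hand": 0},
    {"dx": 0,"dy": 0,"dz": -3,"yaw": 0,"hand": 1}
  ]
}}

```text
time: 14.55
ee_pos: [0.4414, 0.2167, 0.1527]
eef_rot: [1.0, 0.02, 0.001, -0.0]
wrist_force: [0.4, 0.4, -0.8]
gripper_width: 0.0291
```

Emit:
{"op": "apply_moves", "data": {
  "commands": [
    {"dx": 0,"dy": 3,"dz": -3,"yaw": 0,"hand": 1},
    {"dx": 0,"dy": 3,"dz": -2,"yaw": 0,"hand": 1},
    {"dx": 0,"dy": 2,"dz": -1,"yaw": 0,"hand": 1},
    {"dx": 0,"dy": 0,"dz": 0,"yaw": 0,"hand": 1},
    {"dx": 0,"dy": 0,"dz": 0,"yaw": 0,"hand": 1}
  ]
}}

```text
time: 15.05
ee_pos: [0.4444, 0.1366, 0.2108]
eef_rot: [1.0, 0.019, 0.0, -0.0]
wrist_force: [-0.0, -0.2, -0.0]
gripper_width: -0.0001
```

```bash
python3 -c "
from h import *
st();snap('wrist','w13');st()
crop('w13',140,40,400,300,3,'c13')"
```

```text
t 15.05 p [0.4444 0.1366 0.2108] psi 2.18 f [-0.  -0.2 -0. ] tq [ 0.02 -0.04  0.08] w -0.0001 z [ 9.e-04  6.e-04 -1.e+00]
t 15.1 p [0.4441 0.1369 0.2103] psi 2.23 f [ 0.1  0.3 -0.5] tq [-0.01 -0.05 -0.01] w 0.0002 z [-1.e-04  2.e-04 -1.e+00]
```

View pics/w13.png

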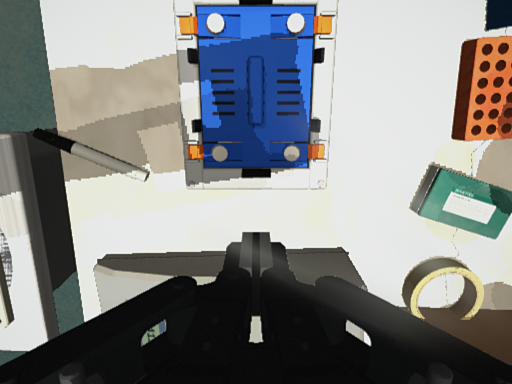

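```bash
python3 -c "
from h import *
crop('w13',165,0,345,195,4,'c13')"
```

```text
(no output)
```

View pics/c13.png

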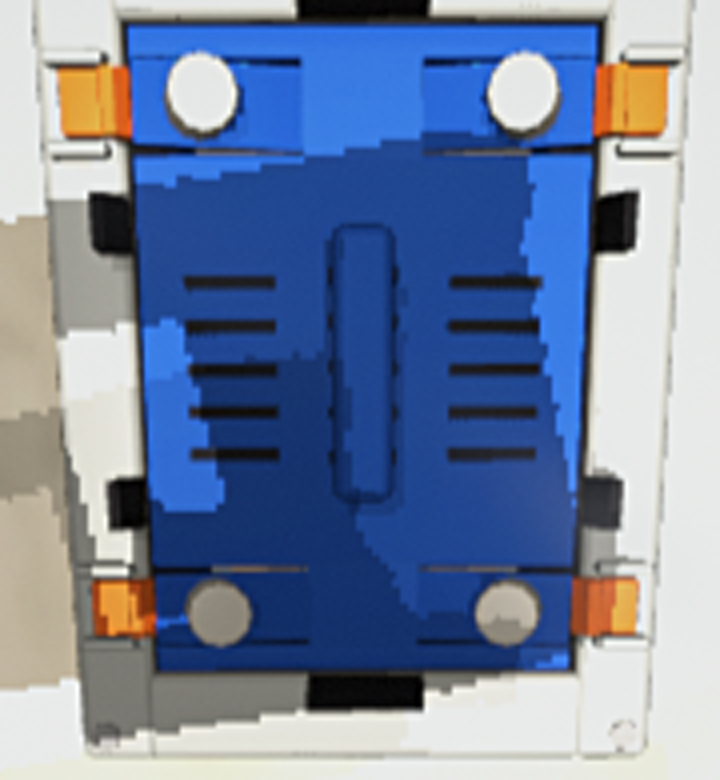

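```bash
python3 - <<'E'
from fit import *
c=load('w13')
q=lambda x,y:(165+(x+.5)/4-.5,0+(y+.5)/4-.5)
pad=[q(202,92),q(523,91),q(507,612),q(220,612)]
pl=[q(125,24),q(605,22),q(570,667),q(157,669)]
def sq(a,b,z): return [(-a,b,z),(a,b,z),(a,-b,z),(-a,-b,z)]
x0=[.4427,.2166,.04]
fit(c,sq(.036,.058,.071),pad,x0);fit(c,sq(.054,.075,.055),pl,x0)
for P in pad: print(ray(c,*P,.071).round(4))
E
```

```text
[0.4422 0.2165] 2.32
[[-0.9, -0.7], [0.9, -0.6], [0.8, 0.8], [-0.8, 0.9]]
[0.4425 0.2168] 2.22
[[0.5, -0.5], [-0.9, 0.0], [0.1, 0.5], [0.3, 0.1]]
[0.4047 0.2725 0.071 ]
[0.475  0.2755 0.071 ]
[0.4797 0.1607 0.071 ]
[0.4093 0.158  0.071 ]
```

Emit:
{"op": "apply_moves", "data": {
  "commands": [
    {"dx": -0.6,"dy": -2,"dz": 0,"yaw": 0,"hand": 1},
    {"dx": -1,"dy": -4,"dz": 1.5,"yaw": 0,"hand": 1},
    {"dx": -1,"dy": -4,"dz": 3,"yaw": 0,"hand": 1},
    {"dx": -0.8,"dy": -3,"dz": 3,"yaw": 0,"hand": 1},
    {"dx": -0.2,"dy": -0.8,"dz": 2,"yaw": 0,"hand": 1}
  ]
}}

```text
time: 15.6
ee_pos: [0.4008, 0.2751, 0.1134]
eef_rot: [1.0, 0.021, -0.001, 0.0]
wrist_force: [0.1, 0.0, 0.1]
gripper_width: 0.0002
```

Emit:
{"op": "apply_moves", "data": {
  "commands": [
    {"dx": 0,"dy": 0,"dz": 2,"yaw": 0,"hand": 1},
    {"dx": 0,"dy": 0,"dz": 2,"yaw": 0,"hand": 1},
    {"dx": 0,"dy": 0,"dz": 0.5,"yaw": 0,"hand": 1},
    {"dx": 0,"dy": 0,"dz": 0,"yaw": 0,"hand": 1},
    {"dx": 0,"dy": 0,"dz": 0,"yaw": 0,"hand": 1}
  ]
}}

```text
time: 16.1
ee_pos: [0.4033, 0.2728, 0.0712]
eef_rot: [1.0, 0.02, 0.0, -0.0]
wrist_force: [-0.6, -0.3, 0.2]
gripper_width: -0.0001
```

```bash
python3 -c "
from h import *
st();snap('wrist','w14');st()
plan([.4023,.2732,.056],2.25,5)"
```

```text
t 16.1 p [0.4033 0.2728 0.0712] psi 2.27 f [-0.6 -0.3  0.2] tq [-0.01 -0.03  0.04] w -0.0001 z [ 2.e-04  2.e-04 -1.e+00]
t 16.15 p [0.4035 0.2728 0.0716] psi 2.26 f [0.5 0.8 0.2] tq [ 0.03  0.02 -0.  ] w 0.0 z [ 9.e-04  6.e-04 -1.e+00]
[{"dx": -0.02, "dy": -0.01, "dz": 0.31, "yaw": 0.0}, {"dx": -0.03, "dy": -0.01, "dz": 0.31, "yaw": 0.0}, {"dx": -0.02, "dy": -0.01, "dz": 0.31, "yaw": 0.0}, {"dx": -0.03, "dy": -0.01, "dz": 0.31, "yaw": 0.0}, {"dx": -0.02, "dy": -0.01, "dz": 0.32, "yaw": 0.0}]
end [0.4023 0.2732 0.056 ] 2.26
```

View pics/w14.png

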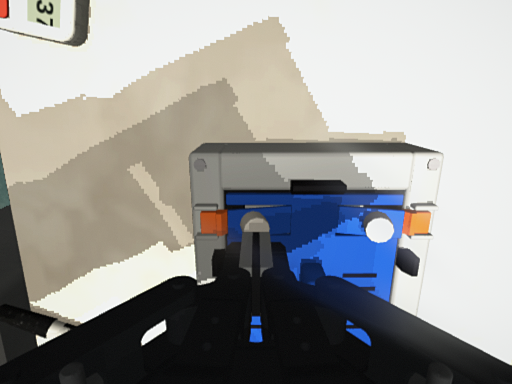

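Emit:
{"op": "apply_moves", "data": {
  "commands": [
    {"dx": -0.1,"dy": 0,"dz": 0.8,"yaw": 0,"hand": 1},
    {"dx": 0,"dy": 0,"dz": 0.6,"yaw": 0,"hand": 1},
    {"dx": 0,"dy": 0,"dz": 0.2,"yaw": 0,"hand": 1},
    {"dx": 0,"dy": 0,"dz": 0.2,"yaw": 0,"hand": 1},
    {"dx": 0,"dy": 0,"dz": 0.2,"yaw": 0,"hand": 1}
  ]
}}

```text
time: 16.65
ee_pos: [0.4021, 0.2723, 0.0508]
eef_rot: [1.0, 0.02, -0.0, 0.0]
wrist_force: [-0.9, 0.2, 3.6]
gripper_width: 0.0003
```

Emit:
{"op": "apply_moves", "data": {
  "commands": [
    {"dx": 0,"dy": 0,"dz": 0.2,"yaw": 0,"hand": 1},
    {"dx": 0,"dy": 0,"dz": 0.2,"yaw": 0,"hand": 1},
    {"dx": 0,"dy": 0,"dz": 0.1,"yaw": 0,"hand": 1},
    {"dx": 0,"dy": 0,"dz": 0.1,"yaw": 0,"hand": 1},
    {"dx": 0,"dy": 0,"dz": 0,"yaw": 0,"hand": 1}
  ]
}}

```text
time: 17.15
ee_pos: [0.4019, 0.2723, 0.045]
eef_rot: [1.0, 0.02, -0.0, 0.0]
wrist_force: [-3.5, 0.7, 4.2]
gripper_width: -0.0002
```

```bash
python3 -c "
from h import *
st();snap('wrist','w15')
crop('w15',150,100,450,300,2.6,'c15')"
```

```text
t 17.15 p [0.4019 0.2723 0.045 ] psi 2.25 f [-3.5  0.7  4.2] tq [ 0.01  0.43 -0.03] w -0.0002 z [-3.e-04 -1.e-04 -1.e+00]
```

View pics/c15.png

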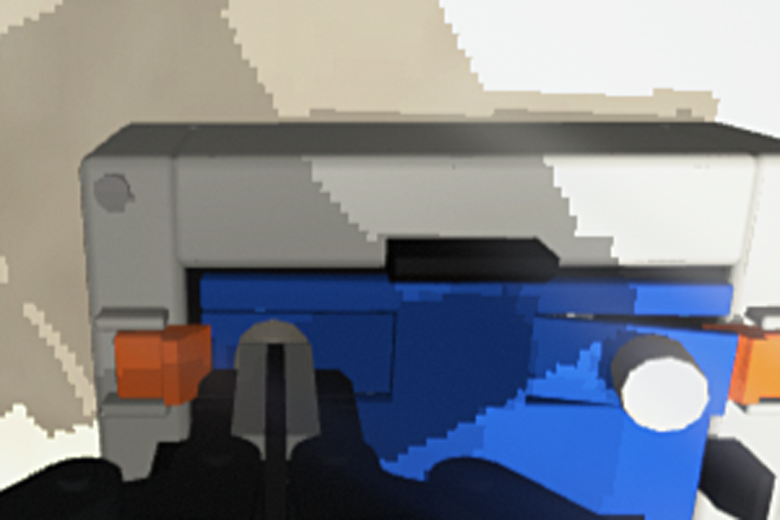

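Emit:
{"op": "apply_moves", "data": {
  "commands": [
    {"dx": 0,"dy": 0,"dz": 0.1,"yaw": 0,"hand": 1},
    {"dx": 0,"dy": 0,"dz": 0.05,"yaw": 0,"hand": 1},
    {"dx": 0,"dy": 0,"dz": 0,"yaw": 0,"hand": 1},
    {"dx": 0,"dy": 0,"dz": 0,"yaw": 0,"hand": 1},
    {"dx": 0,"dy": 0,"dz": 0,"yaw": 0,"hand": 1}
  ]
}}

```text
time: 17.7
ee_pos: [0.402, 0.2723, 0.0449]
eef_rot: [1.0, 0.02, 0.0, -0.0]
wrist_force: [-7.0, -2.6, 24.4]
gripper_width: -0.0004
```

Emit:
{"op": "apply_moves", "data": {
  "commands": [
    {"dx": 0,"dy": 0,"dz": -1,"yaw": 0,"hand": 1},
    {"dx": 0,"dy": 0,"dz": -2,"yaw": 0,"hand": 1},
    {"dx": 0,"dy": 3,"dz": 0,"yaw": 0,"hand": 1},
    {"dx": 0,"dy": 4,"dz": 0,"yaw": 0,"hand": 1},
    {"dx": 0,"dy": 4,"dz": 0,"yaw": 0,"hand": 1}
  ]
}}

```text
time: 18.2
ee_pos: [0.4068, 0.1616, 0.0737]
eef_rot: [1.0, 0.02, 0.001, -0.0]
wrist_force: [-0.6, 0.1, -1.1]
gripper_width: -0.0002
```

Emit:
{"op": "apply_moves", "data": {
  "commands": [
    {"dx": 0,"dy": 0.5,"dz": 0,"yaw": 0,"hand": 1},
    {"dx": 0,"dy": 0,"dz": 0,"yaw": 0,"hand": 1},
    {"dx": 0,"dy": 0,"dz": 0.5,"yaw": 0,"hand": 1},
    {"dx": 0,"dy": 0,"dz": 0.5,"yaw": 0,"hand": 1},
    {"dx": 0,"dy": 0,"dz": 0,"yaw": 0,"hand": 1}
  ]
}}

```text
time: 18.7
ee_pos: [0.4062, 0.1581, 0.0626]
eef_rot: [1.0, 0.02, -0.001, 0.0]
wrist_force: [0.8, 1.0, 0.3]
gripper_width: 0.0002
```

```bash
python3 -c "
from h import *
st();snap('wrist','w16');st()
plan([.4068,.1572,.051],2.25,5)"
```

```text
t 18.7 p [0.4062 0.1581 0.0626] psi 2.34 f [0.8 1.  0.3] tq [ 0.03  0.01 -0.03] w 0.0002 z [-1.1e-03 -4.0e-04 -1.0e+00]
t 18.75 p [0.4062 0.158  0.0628] psi 2.33 f [ 0.4 -0.1  0.3] tq [ 0.02 -0.01 -0.  ] w -0.0001 z [-1.e-03 -3.e-04 -1.e+00]
[{"dx": 0.01, "dy": 0.02, "dz": 0.24, "yaw": 0.0}, {"dx": 0.01, "dy": 0.01, "dz": 0.23, "yaw": 0.0}, {"dx": 0.01, "dy": 0.02, "dz": 0.24, "yaw": 0.0}, {"dx": 0.01, "dy": 0.02, "dz": 0.24, "yaw": 0.1}, {"dx": 0.01, "dy": 0.02, "dz": 0.23, "yaw": -0.0}]
end [0.4068 0.1572 0.051 ] 2.23
```

View pics/w16.png

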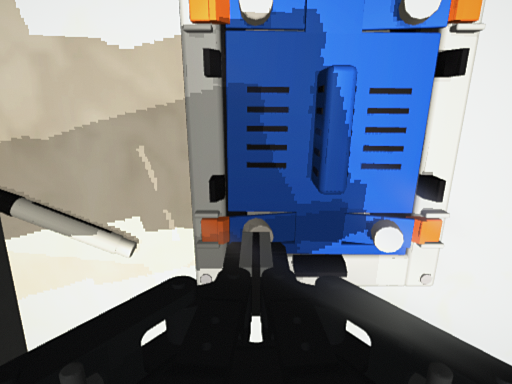

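Emit:
{"op": "apply_moves", "data": {
  "commands": [
    {"dx": 0.05,"dy": 0.1,"dz": 0.6,"yaw": 0,"hand": 1},
    {"dx": 0,"dy": 0,"dz": 0.4,"yaw": 0,"hand": 1},
    {"dx": 0,"dy": 0,"dz": 0.2,"yaw": 0,"hand": 1},
    {"dx": 0,"dy": 0,"dz": 0.2,"yaw": 0,"hand": 1},
    {"dx": 0,"dy": 0,"dz": 0.1,"yaw": 0,"hand": 1}
  ]
}}

```text
time: 19.25
ee_pos: [0.407, 0.1563, 0.0485]
eef_rot: [1.0, 0.02, -0.0, 0.0]
wrist_force: [-3.7, -0.2, 10.6]
gripper_width: 0.0
```

Emit:
{"op": "apply_moves", "data": {
  "commands": [
    {"dx": 0,"dy": 0,"dz": 0.1,"yaw": 0,"hand": 1},
    {"dx": 0,"dy": 0,"dz": 0.1,"yaw": 0,"hand": 1},
    {"dx": 0,"dy": 0,"dz": 0.1,"yaw": 0,"hand": 1},
    {"dx": 0,"dy": 0,"dz": 0.1,"yaw": 0,"hand": 1},
    {"dx": 0,"dy": 0,"dz": 0,"yaw": 0,"hand": 1}
  ]
}}

```text
time: 19.75
ee_pos: [0.407, 0.1563, 0.0449]
eef_rot: [1.0, 0.02, -0.0, 0.0]
wrist_force: [-4.2, -0.5, 15.0]
gripper_width: -0.0002
```

```bash
python3 -c "
from h import *
st()"
```

```text
t 19.75 p [0.407  0.1563 0.0449] psi 2.25 f [-4.2 -0.5 15. ] tq [-0.2   0.76  0.04] w -0.0002 z [-5.e-04 -1.e-04 -1.e+00]
```

Emit:
{"op": "apply_moves", "data": {
  "commands": [
    {"dx": 0,"dy": 0,"dz": 0.1,"yaw": 0,"hand": 1},
    {"dx": 0,"dy": 0,"dz": 0,"yaw": 0,"hand": 1},
    {"dx": 0,"dy": 0,"dz": -1,"yaw": 0,"hand": 1},
    {"dx": 0,"dy": 0,"dz": -2.1,"yaw": 0,"hand": 1},
    {"dx": 2,"dy": 0,"dz": 0,"yaw": 0,"hand": 1}
  ]
}}

```text
time: 20.25
ee_pos: [0.4262, 0.1571, 0.0758]
eef_rot: [1.0, 0.02, 0.0, -0.0]
wrist_force: [0.9, 0.5, 0.1]
gripper_width: 0.0001
```

Emit:
{"op": "apply_moves", "data": {
  "commands": [
    {"dx": 3.5,"dy": 0,"dz": 0,"yaw": 0,"hand": 1},
    {"dx": 2,"dy": 0,"dz": 0,"yaw": 0,"hand": 1},
    {"dx": 0.1,"dy": 0,"dz": 0.5,"yaw": 0,"hand": 1},
    {"dx": 0,"dy": 0,"dz": 0.5,"yaw": 0,"hand": 1},
    {"dx": 0,"dy": 0,"dz": 0,"yaw": 0,"hand": 1}
  ]
}}

```text
time: 20.75
ee_pos: [0.4809, 0.1588, 0.0631]
eef_rot: [1.0, 0.02, -0.002, 0.0]
wrist_force: [-0.0, -0.2, -0.3]
gripper_width: 0.0003
```

```bash
python3 -c "
from h import *
st();snap('wrist','w17');st()
plan([.4827,.1602,.051],2.25,5)"
```

```text
t 20.75 p [0.4809 0.1588 0.0631] psi 2.25 f [-0.  -0.2 -0.3] tq [-0.06 -0.09  0.  ] w 0.0003 z [-0.0034 -0.001  -1.    ]
t 20.8 p [0.4811 0.159  0.0635] psi 2.26 f [ 0.2  0.5 -0.8] tq [-0.03  0.04  0.  ] w 0.0004 z [-2.8e-03 -8.0e-04 -1.0e+00]
[{"dx": 0.03, "dy": -0.02, "dz": 0.25, "yaw": 0.0}, {"dx": 0.04, "dy": -0.03, "dz": 0.25, "yaw": 0.0}, {"dx": 0.03, "dy": -0.02, "dz": 0.25, "yaw": 0.0}, {"dx": 0.03, "dy": -0.02, "dz": 0.25, "yaw": 0.0}, {"dx": 0.03, "dy": -0.02, "dz": 0.25, "yaw": 0.0}]
end [0.4827 0.1602 0.051 ] 2.26
```

View pics/w17.png

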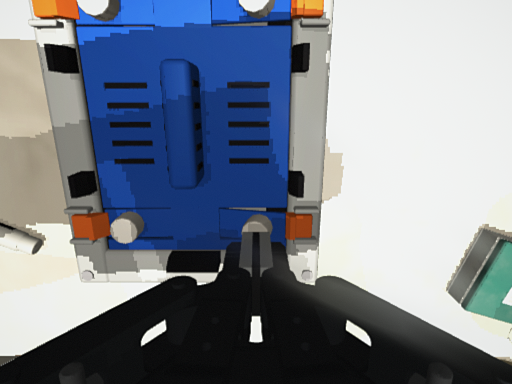

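Emit:
{"op": "apply_moves", "data": {
  "commands": [
    {"dx": 0,"dy": -0.1,"dz": 0.7,"yaw": 0,"hand": 1},
    {"dx": 0,"dy": 0,"dz": 0.4,"yaw": 0,"hand": 1},
    {"dx": 0,"dy": 0,"dz": 0.2,"yaw": 0,"hand": 1},
    {"dx": 0,"dy": 0,"dz": 0.2,"yaw": 0,"hand": 1},
    {"dx": 0,"dy": 0,"dz": 0.1,"yaw": 0,"hand": 1}
  ]
}}

```text
time: 21.3
ee_pos: [0.4839, 0.1606, 0.049]
eef_rot: [1.0, 0.02, 0.001, -0.0]
wrist_force: [-0.4, -1.2, 10.5]
gripper_width: -0.0
```

Emit:
{"op": "apply_moves", "data": {
  "commands": [
    {"dx": 0,"dy": 0,"dz": 0.1,"yaw": 0,"hand": 1},
    {"dx": 0,"dy": 0,"dz": 0.1,"yaw": 0,"hand": 1},
    {"dx": 0,"dy": 0,"dz": 0.1,"yaw": 0,"hand": 1},
    {"dx": 0,"dy": 0,"dz": 0.1,"yaw": 0,"hand": 1},
    {"dx": 0,"dy": 0,"dz": 0,"yaw": 0,"hand": 1}
  ]
}}

```text
time: 21.8
ee_pos: [0.4839, 0.1606, 0.045]
eef_rot: [1.0, 0.02, 0.001, -0.0]
wrist_force: [1.2, -0.9, 10.1]
gripper_width: 0.0001
```

Emit:
{"op": "apply_moves", "data": {
  "commands": [
    {"dx": 0,"dy": 0,"dz": 0.1,"yaw": 0,"hand": 1},
    {"dx": 0,"dy": 0,"dz": 0,"yaw": 0,"hand": 1},
    {"dx": 0,"dy": 0,"dz": 0,"yaw": 0,"hand": 1},
    {"dx": 0,"dy": 0,"dz": 0,"yaw": 0,"hand": 1},
    {"dx": 0,"dy": 0,"dz": 0,"yaw": 0,"hand": 1}
  ]
}}

```text
time: 22.3
ee_pos: [0.484, 0.1607, 0.0449]
eef_rot: [1.0, 0.02, 0.001, -0.0]
wrist_force: [-2.2, -1.7, 20.1]
gripper_width: 0.0002
```

Emit:
{"op": "apply_moves", "data": {
  "commands": [
    {"dx": 0,"dy": 0,"dz": -1,"yaw": 0,"hand": 1},
    {"dx": 0,"dy": 0,"dz": -2.1,"yaw": 0,"hand": 1},
    {"dx": -0.1,"dy": -3,"dz": 0,"yaw": 0,"hand": 1},
    {"dx": 0,"dy": -4,"dz": 0,"yaw": 0,"hand": 1},
    {"dx": 0,"dy": -3.5,"dz": 0,"yaw": 0,"hand": 1}
  ]
}}

```text
time: 22.8
ee_pos: [0.477, 0.2661, 0.0742]
eef_rot: [1.0, 0.019, -0.001, 0.0]
wrist_force: [0.8, 0.1, 0.1]
gripper_width: 0.0001
```

Emit:
{"op": "apply_moves", "data": {
  "commands": [
    {"dx": 0,"dy": -1,"dz": 0,"yaw": 0,"hand": 1},
    {"dx": 0,"dy": 0,"dz": 0,"yaw": 0,"hand": 1},
    {"dx": 0,"dy": 0,"dz": 0.5,"yaw": 0,"hand": 1},
    {"dx": 0,"dy": 0,"dz": 0.5,"yaw": 0,"hand": 1},
    {"dx": 0,"dy": 0,"dz": 0,"yaw": 0,"hand": 1}
  ]
}}

```text
time: 23.3
ee_pos: [0.4768, 0.2737, 0.0633]
eef_rot: [1.0, 0.019, -0.001, 0.001]
wrist_force: [-0.1, 0.5, -0.2]
gripper_width: -0.0002
```

```bash
python3 -c "
from h import *
st();snap('wrist','w18');st()
plan([.4782,.2762,.051],2.25,5)"
```

```text
t 23.3 p [0.4768 0.2737 0.0633] psi 2.17 f [-0.1  0.5 -0.2] tq [ 0.03  0.01 -0.01] w -0.0002 z [-0.0021 -0.0012 -1.    ]
t 23.35 p [0.4772 0.274  0.0637] psi 2.17 f [-0.1 -0.5  0.2] tq [ 0.   -0.02 -0.04] w 0.0001 z [-1.5e-03 -9.0e-04 -1.0e+00]
[{"dx": 0.02, "dy": -0.04, "dz": 0.25, "yaw": -0.0}, {"dx": 0.02, "dy": -0.05, "dz": 0.26, "yaw": -0.0}, {"dx": 0.03, "dy": -0.04, "dz": 0.25, "yaw": -0.0}, {"dx": 0.02, "dy": -0.05, "dz": 0.26, "yaw": -0.1}, {"dx": 0.02, "dy": -0.04, "dz": 0.25, "yaw": 0.0}]
end [0.4782 0.2762 0.051 ] 2.27
```

View pics/w18.png

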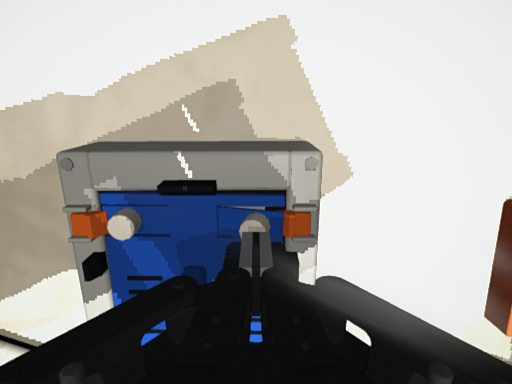

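Emit:
{"op": "apply_moves", "data": {
  "commands": [
    {"dx": 0,"dy": -0.1,"dz": 0.7,"yaw": 0,"hand": 1},
    {"dx": 0,"dy": 0,"dz": 0.4,"yaw": 0,"hand": 1},
    {"dx": 0,"dy": 0,"dz": 0.2,"yaw": 0,"hand": 1},
    {"dx": 0,"dy": 0,"dz": 0.2,"yaw": 0,"hand": 1},
    {"dx": 0,"dy": 0,"dz": 0.1,"yaw": 0,"hand": 1}
  ]
}}

```text
time: 23.85
ee_pos: [0.4784, 0.2765, 0.0491]
eef_rot: [1.0, 0.02, 0.001, -0.0]
wrist_force: [-0.4, -1.1, 9.1]
gripper_width: -0.0001
```

Emit:
{"op": "apply_moves", "data": {
  "commands": [
    {"dx": 0,"dy": 0,"dz": 0.1,"yaw": 0,"hand": 1},
    {"dx": 0,"dy": 0,"dz": 0.1,"yaw": 0,"hand": 1},
    {"dx": 0,"dy": 0,"dz": 0.1,"yaw": 0,"hand": 1},
    {"dx": 0,"dy": 0,"dz": 0.1,"yaw": 0,"hand": 1},
    {"dx": 0,"dy": 0,"dz": 0.1,"yaw": 0,"hand": 1}
  ]
}}

```text
time: 24.35
ee_pos: [0.4785, 0.2767, 0.0448]
eef_rot: [1.0, 0.02, 0.001, -0.0]
wrist_force: [-2.2, -4.2, 28.9]
gripper_width: -0.0004
```

Emit:
{"op": "apply_moves", "data": {
  "commands": [
    {"dx": 0,"dy": 0,"dz": 0,"yaw": 0,"hand": 1},
    {"dx": 0,"dy": 0,"dz": 0,"yaw": 0,"hand": 1},
    {"dx": 0,"dy": 0,"dz": 0,"yaw": 0,"hand": 1},
    {"dx": 0,"dy": 0,"dz": 0,"yaw": 0,"hand": 1},
    {"dx": 0,"dy": 0,"dz": 0,"yaw": 0,"hand": 1}
  ]
}}

```text
time: 24.85
ee_pos: [0.4785, 0.2767, 0.0449]
eef_rot: [1.0, 0.02, 0.001, -0.0]
wrist_force: [-0.3, -2.3, 18.0]
gripper_width: 0.0003
```

Now lift away and inspect.

Emit:
{"op": "apply_moves", "data": {
  "commands": [
    {"dx": 0,"dy": 0,"dz": -1,"yaw": 0,"hand": 1},
    {"dx": 0,"dy": 0,"dz": -3,"yaw": 0,"hand": 1},
    {"dx": -0.5,"dy": 0,"dz": -4,"yaw": 0,"hand": 1},
    {"dx": -1,"dy": 4,"dz": -4,"yaw": 0,"hand": 1},
    {"dx": -1,"dy": 4,"dz": -2,"yaw": 0,"hand": 1}
  ]
}}

```text
time: 25.35
ee_pos: [0.4569, 0.2009, 0.1803]
eef_rot: [1.0, 0.021, 0.001, -0.0]
wrist_force: [0.4, -0.2, 0.8]
gripper_width: -0.0002
```

Emit:
{"op": "apply_moves", "data": {
  "commands": [
    {"dx": -1,"dy": 4,"dz": 0,"yaw": 0,"hand": 1},
    {"dx": -0.5,"dy": 2,"dz": 0,"yaw": 0,"hand": 1},
    {"dx": 0,"dy": 0,"dz": 0,"yaw": 0,"hand": 1},
    {"dx": 0,"dy": 0,"dz": 0,"yaw": 0,"hand": 1},
    {"dx": 0,"dy": 0,"dz": 0,"yaw": 0,"hand": 1}
  ]
}}

```text
time: 25.85
ee_pos: [0.4442, 0.1408, 0.178]
eef_rot: [1.0, 0.02, -0.0, -0.0]
wrist_force: [0.2, -0.8, 0.5]
gripper_width: 0.0002
```

```bash
python3 -c "
from h import *
snap('wrist','w19');snap('top','t19');snap('side','s19');st()
crop('w19',165,0,345,195,4,'c19');crop('t19',100,140,260,260,5,'c19t');crop('s19',150,180,350,290,4,'c19s')"
```

```text
t 26.0 p [0.4442 0.1408 0.178 ] psi 2.32 f [-0.9 -0.1 -0.7] tq [ 0.03 -0.   -0.01] w -0.0 z [-4.e-04 -0.e+00 -1.e+00]
```

View pics/w19.png

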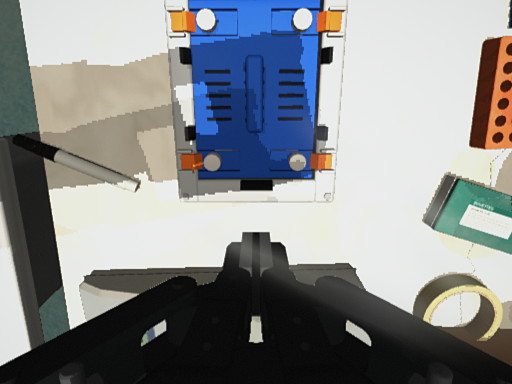

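View pics/c19.png

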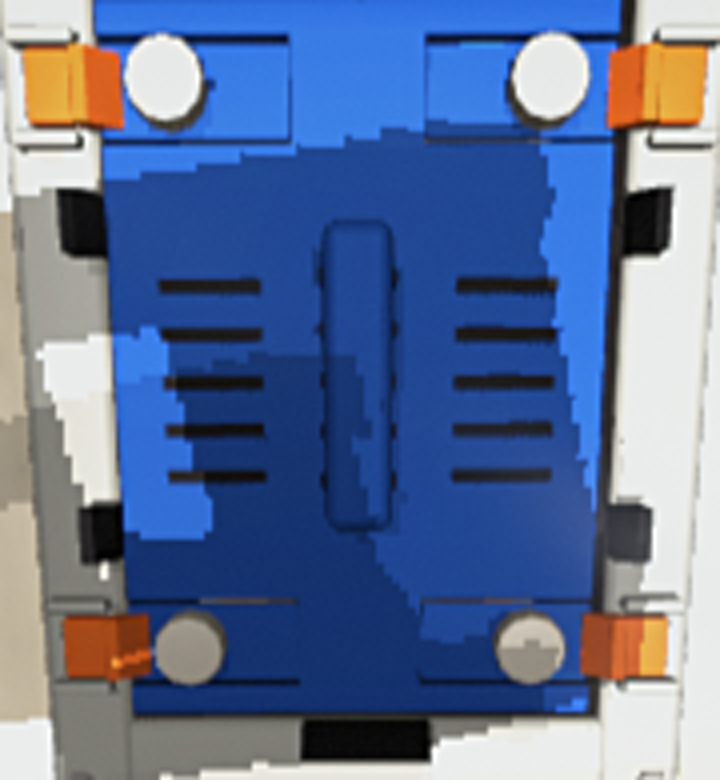

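View pics/c19t.png

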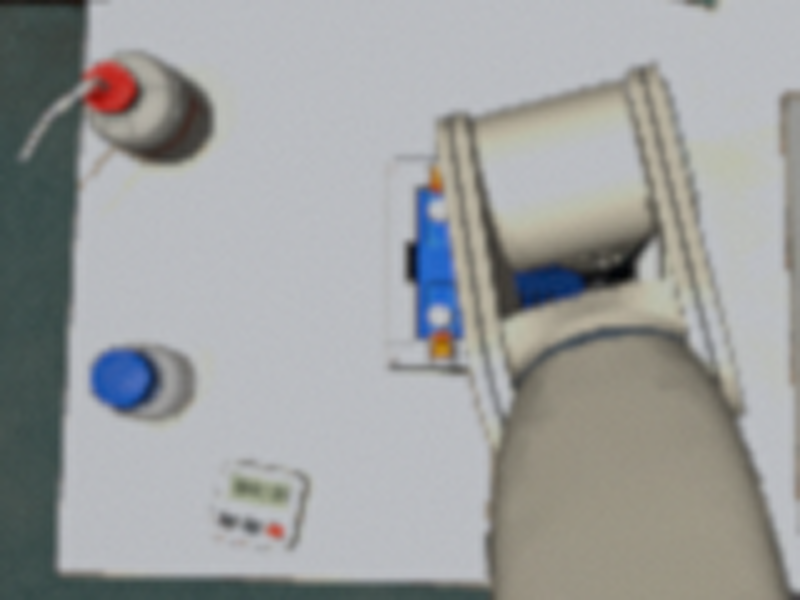

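View pics/c19s.png

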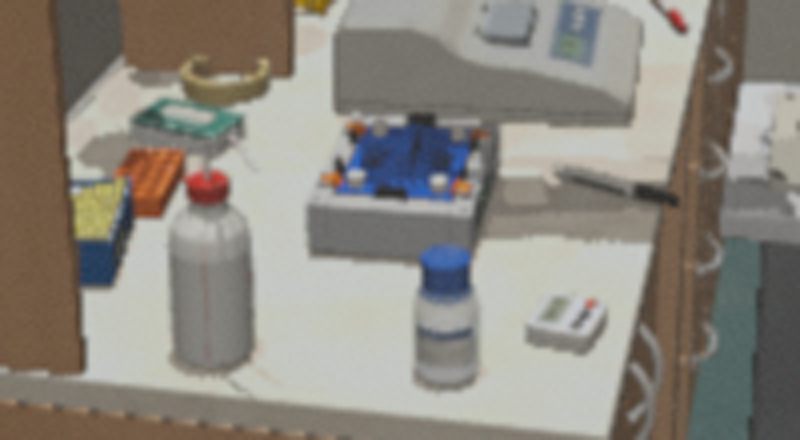

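```bash
python3 - <<'E'
from fit import *
c=load('w19')
q=lambda x,y:(165+(x+.5)/4-.5,0+(y+.5)/4-.5)
pad=[q(163,78),q(550,77),q(531,649),q(190,649)]
def sq(a,b,z): return [(-a,b,z),(a,b,z),(a,-b,z),(-a,-b,z)]
for a,z in ((.039,.065),(.036,.071)): fit(c,sq(a,.058,z),pad,[.4427,.2166,.04])
crop('w19',165,0,265,60,8,'cA');crop('w19',250,0,350,60,8,'cD');crop('w19',170,135,270,195,8,'cB');crop('w19',250,135,350,195,8,'cC')
im=np.vstack([np.hstack([cv2.imread('pics/c%s.png'%k) for k in r]) for r in ('AD','BC')])
cv2.imwrite('pics/cABCD.png',cv2.resize(im,(800,480)))
E
```

```text
[0.441 0.217] 2.58
[[-0.4, -0.2], [0.6, -0.4], [0.5, 0.2], [-0.7, 0.6]]
[0.441  0.2166] 2.58
[[2.2, -1.6], [-2.1, -1.9], [-2.0, 1.9], [1.8, 2.3]]
```

View pics/cABCD.png

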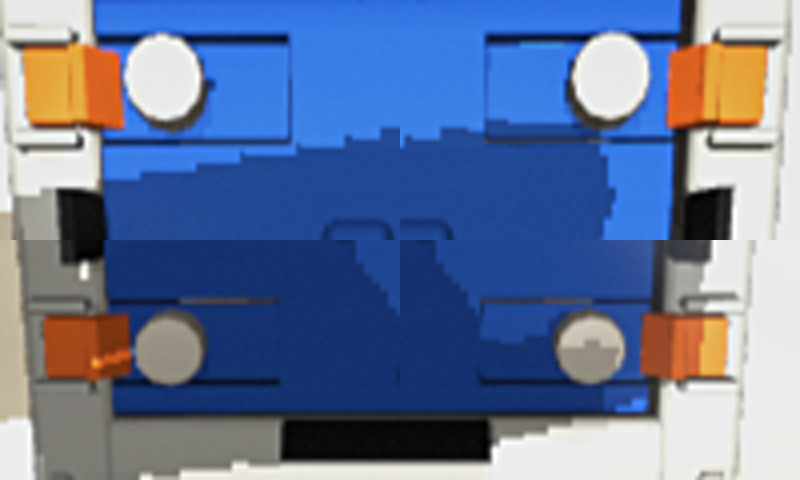

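```bash
python3 -c "
from h import *
st();print(env.job_done())"
```

```text
t 26.0 p [0.4442 0.1408 0.178 ] psi 2.32 f [-0.9 -0.1 -0.7] tq [ 0.03 -0.   -0.01] w -0.0 z [-4.e-04 -0.e+00 -1.e+00]
the job is handed in; nothing more can be done
None
```

The blue cover is on the data logger. I pressed the corners in order a, b, c, d, and all four look clipped home. I handed the job in at 26 s of the 58 s allowed.

**What the last checks showed**
- **Presses:** each pad went down until the fingertips were about 65 mm above the worktop, the given home height. Held there, each one stopped hard with 15–29 N on the wrist.
- **Final pictures:** with the arm clear, the pad positions match level tabs (within 0.7 pixel) and not raised ones (about 2 pixels off). All four orange noses are seen over the cover's edge.
- **Bystanders:** both bottles and the timer are where they were at the start.

**What failed or disagreed**
- **First grasp missed:** the fingers closed above the rib. The shut fingertips turned out to be about 20 mm short of the reported TCP. I confirmed this with a light touch on the rib top (25 N) and allowed for it afterwards.
- **Cover not centred:** it sits about 1.5 mm towards −x within its play. That leaves roughly 2 mm of clip overlap on the +x side.
- **Not measured:** I judged the clips from pictures and forces, because their travel could not be read directly.

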